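Rotate the stock in the tin flow lane

ROBOT

A 6-joint arm with a two-finger parallel gripper is mounted at the origin on a cart in front of the work surface, level with it; the furniture and walls round the work are solid. World frame = base frame: x ahead of the robot, y to its left, z up, the work surface at z = 0. Lengths are in m, angles in rad, forces in N, time in s.
With the tool pointing down it reaches from about 0.375 to 0.975 m from the base axis. Payload 3.8 kg.
Tool frame: the origin (TCP) lies midway between the tips of the shut fingers; the grasp point (between the pads) lies 19 mm behind it; z points along the fingers, y is the direction in which the jaws open and shut (so a half turn about z gives the same grasp; the last joint's range is limited). The gripper opens to 85 mm and grips with 20 to 120 N. Pads are 22 mm wide; open, the fingers measure 114 mm over their backs; the gripper's body (76 mm by 85 mm) begins 54 mm behind the grasp point. The pads swing forward as they close: fully open they stand 13 mm farther back than shut.
Start: joints at [-1.26, 0.264, 1.604, -0, 1.274, -0.037], TCP at [0.23, -0.635, 0.231] pointing down, gripper open.
Joint ranges: [-2.63, 2.63], [-0.94, 2.18], [0.31, 2.57], [-1.31, 4.45], [0, 2.66], [-2.55, 2.55]. Speed limits (rad/s): [2.57, 2.57, 3.14, 3.14, 3.14, 3.14].

INTERFACE

Orientations are given as a rotation vector (axis times angle).
In Python, from workcell import bot gives the robot as it stands.
- The arm moves only by the shell command python3 -m inch 'ROWS' [FORCE]. ROWS is JSON, a list of rows, each an object of numbers: "dx", "dy", "dz": the shift along the tool's x, y, z in m; "ax", "ay", "az": the turn, a rotation vector about the tool's x, y, z in degrees; "fingers": the opening, from -1 (shut) to 1 (fully open). A call has 1 to 20 rows; each row is the pose to reach, as a shift and turn from the pose measured when the call began, along the tool's axes at that moment; what a row does not reach only later rows make up. A row lasts 1/8 s, in which the tool goes at most 62.5 mm and 10.7 degrees, less where a joint would pass 70% of its speed; a pose out of reach is approached as far as the arm can. A call with a gripper value outside its range is refused whole. The fingers move at their own pace and stop on an object; FORCE is the grip in N (left out, the last holds). Time passes only in rows, so rows that repeat a pose let the fingers close. It gives the time, the measured TCP pose, the force and the opening at its end, in the units of the state.
- bot.read_state(): the state, without advancing time (a new reading comes with each control period).
- bot.read_camera(name): name is "scene" or "top" or "wrist"; returns (picture, depth): 480x640x3 uint8, blue, green, red; 480x640 float32, m along the optical axis (not along the pixel's ray), 0 where there is no reading.
- bot.get_calibration(name): a dict with "intrinsics" (3x3 intrinsics, pixels), "view" (4x4, takes a point from world to camera coordinates). Camera axes: x right, y down, z forward; pixel columns grow to the right and rows downward; lengths in m; the calibration is good to about 2 mm. A picture is of the moment at which its call begins: read the wrist's pose just before it. get_calibration takes no time and is no camera call; for the wrist camera it gives the pose at the moment of the call.
- bot.finish_job(): hands the job in, once; it reports no verdict.
Trained networks look in the newest picture that a camera, given by its name, has taken for a name from the list of things; names that differ only in an ending like _2 or _b are one class to them, and where a whole thing is asked for, a point or a joint stands for the part that bears it (a point fixed in the world has none). Each returns a list of dicts, best first, with "p" (0 to 1); they miss things now and then, are a little off and sometimes report something else, mostly with a low value. They report only what shows in the picture. A call takes as long as a camera call. They do not tell look-alikes from the thing itself.
- bot.masks_of(camera, thing): "region" (480x640 bool, what is visible of it) and "box" ([left, top, right, bottom] in pixels, round what is visible of it).
The state is a dict: "time": time; "q": joint angles; "joint_vel": joint speeds; "joint_torque": joint torques, N m; "tool_pos": TCP position; "tcp_rot": TCP orientation; "wrist_force": force on the tool from outside, world axes, zero at the start; "torque": the same for the moment, N m; "width": opening from 0.0 (shut) to 1.0 (fully open).
Only numpy, scipy, OpenCV 4.12 (cv2) and the standard library are available. Lean on these libraries where they do the work, as an engineer would, in place of code of your own. Each camera call takes 0.05 s, during which the arm holds its last target. There are 200 camera calls.

TASK

Rotate the stock in the sloped tin lane: take the two oldest tins, the two nearest the orange stop, out of its low end and stand them upright on the grey tray, leaving the third old tin in the lane. Then load every new tin from the bench upright into the lane behind it, so that all slide down and close up against the stop, and last of all rest the yellow keeper bar across the lane, level in both saddle notches. Leave the other things on the bench where they are.

Things in the scene. Friction and masses are not known exactly. Their poses are not given: they have to be found in the camera images.
- lane: Fixed aluminium chute, 88 mm wide, 330 long. Origin on the bench under its middle; x level, uphill (leftward, to the loading end), y across, z up. Floor climbs 22 deg (0.384 rad) along x, from 30 mm over the bench at the orange stop to 150 mm. Side guides 14 mm above the floor, 64 mm clear between. Floor is slippery: a tin let go on it slides down to the stop or the tin in front.
- lane_foot (a point): Centre of the lane's sloping floor at the orange stop. x runs up the slope along the floor, y across, z square to the floor. The stop's inner face is at x = 0, 45 mm high. A tin against the stop has its underside centre at x = 29 mm, the next at about 86, 144, 201 mm (four fill the lane; the bar's place stays free).
- saddle (a point): Keeper bar's centre when it rests in the two saddle notches, 300 mm up the slope from the stop. Axes as lane (y from notch to notch). Dark posts at y = +50 and -50 mm, 10 mm thick, 90 mm clear between. Notches 22 mm wide along x, flared; bottoms level, 7 mm below this point and 45 mm above the sloping floor; mouths about 13 mm above this point.
- issue_tray: Shallow grey tray fixed to the bench left of the lane, beyond the bar, 200 mm (its x) by 95 mm (its y); walls 4 mm thick and 12 mm high over all, floor about 4 mm thick. Origin: centre of its underside, on the bench. Both tins fit side by side along x, about 46 mm either side of the middle.
- keeper_bar: Yellow square bar with black ends, 150 x 14 x 14 mm, about 0.12 kg, lying on the bench between lane and tray at the start. Origin: its centre; x along its length.
- old1: Tin, the oldest: against the stop at the start; closed round tin with a white, yellow and blue picture label, 57.4 mm across, 72 mm tall, about 0.18 kg (0.14 to 0.24). Origin: centre of its underside; z along its axis to the lid. 
- old2: Tin, the second oldest: next behind the oldest; closed round tin with a white, yellow and blue picture label, 57.4 mm across, 72 mm tall, about 0.18 kg (0.14 to 0.24). Origin: centre of its underside; z along its axis to the lid. 
- old3: Tin, the newest of the old tins: third in the lane at the start; it stays in the lane; closed round tin with a white, yellow and blue picture label, 57.4 mm across, 72 mm tall, about 0.18 kg (0.14 to 0.24). Origin: centre of its underside; z along its axis to the lid. 
- new1: New tin, standing on the bench between robot and lane at the start; may be absent (one to three new tins are there); closed round tin with a white, yellow and blue picture label, 57.4 mm across, 72 mm tall, about 0.18 kg (0.14 to 0.24). Origin: centre of its underside; z along its axis to the lid. 
- new2: New tin, standing on the bench between robot and lane at the start; may be absent (one to three new tins are there); closed round tin with a white, yellow and blue picture label, 57.4 mm across, 72 mm tall, about 0.18 kg (0.14 to 0.24). Origin: centre of its underside; z along its axis to the lid. 
- new3: New tin, standing on the bench between robot and lane at the start; may be absent (one to three new tins are there); closed round tin with a white, yellow and blue picture label, 57.4 mm across, 72 mm tall, about 0.18 kg (0.14 to 0.24). Origin: centre of its underside; z along its axis to the lid. 
- spray_can: Bystander: spray can, 66 mm across, 189 mm tall, standing at the back left; origin at the centre of its underside.
- pigment_jar: Bystander: small square jar with green cap, 42 x 42 x 99 mm, at the back right; origin at the centre of its underside.
Not all that is in view belongs to the job. What is shaped like the new1 but purple or turquoise is not meant.

How it is judged:
On the way, in this order (a step that is already met when the one before it is completed fails the run):
1. the two oldest tins stand upright on the tray, and the third old tin has slid down to the stop (x of old1 in the frame of issue_tray between -0.1 and 0.1 m and y of old1 in the frame of issue_tray between -0.047 and 0.047 m and z of old1 in the frame of issue_tray between -0.002 and 0.012 m and angle between each of old1, old2's own z axis and vertical below 0.1 rad and linear speed of each of old1, old2, old3 below 0.03 m/s and x of old2 in the frame of issue_tray between -0.1 and 0.1 m and y of old2 in the frame of issue_tray between -0.047 and 0.047 m and z of old2 in the frame of issue_tray between -0.002 and 0.012 m and x of old3 in the frame of lane_foot between 0.02 and 0.04 m and y of old3 in the frame of lane_foot between -0.012 and 0.012 m and z of old3 in the frame of lane_foot between -0.006 and 0.008 m and angle between the z axis of old3 and the z axis of lane_foot, either way round below 0.1 rad), for 0.2 s.
2. all new tins stand in the lane, slid down behind the old one, and the keeper bar is not yet in its notches (all of step 1 and x of new1 in the frame of lane_foot between 0.075 and 0.214 m and y of new1 in the frame of lane_foot between -0.012 and 0.012 m and z of new1 in the frame of lane_foot between -0.006 and 0.008 m and angle between the z axis of each of new1, new2, new3 and the z axis of lane_foot, either way round below 0.1 rad and linear speed of each of new1, new2, new3 below 0.03 m/s and x of new2 in the frame of lane_foot between 0.075 and 0.214 m and y of new2 in the frame of lane_foot between -0.012 and 0.012 m and z of new2 in the frame of lane_foot between -0.006 and 0.008 m and x of new3 in the frame of lane_foot between 0.075 and 0.214 m and y of new3 in the frame of lane_foot between -0.012 and 0.012 m and z of new3 in the frame of lane_foot between -0.006 and 0.008 m and not (x of keeper_bar in the frame of saddle between -0.009 and 0.009 m and y of keeper_bar in the frame of saddle between -0.019 and 0.019 m and z of keeper_bar in the frame of saddle between -0.005 and 0.005 m and angle between keeper_bar's own x axis and vertical between 1.5 and 1.642 rad and angle between the x axis of keeper_bar and the y axis of saddle, either way round below 0.2 rad and linear speed of keeper_bar below 0.03 m/s)), for 0.2 s.
At the end, for the whole second after the job is handed in: Two oldest tins upright on the tray (0.1 rad); third old tin in the lane, within 11 mm of the stop; every new tin in the lane behind it (centre within 214 mm of the stop, square to the floor to 0.1 rad); keeper bar in both notches, level to 0.07 rad, centred to 19 mm; all at rest (all of step 1 and x of new1 in the frame of lane_foot between 0.075 and 0.214 m and y of new1 in the frame of lane_foot between -0.012 and 0.012 m and z of new1 in the frame of lane_foot between -0.006 and 0.008 m and angle between the z axis of each of new1, new2, new3 and the z axis of lane_foot, either way round below 0.1 rad and linear speed of each of new1, new2, new3, keeper_bar below 0.03 m/s and x of new2 in the frame of lane_foot between 0.075 and 0.214 m and y of new2 in the frame of lane_foot between -0.012 and 0.012 m and z of new2 in the frame of lane_foot between -0.006 and 0.008 m and x of new3 in the frame of lane_foot between 0.075 and 0.214 m and y of new3 in the frame of lane_foot between -0.012 and 0.012 m and z of new3 in the frame of lane_foot between -0.006 and 0.008 m and x of keeper_bar in the frame of saddle between -0.009 and 0.009 m and y of keeper_bar in the frame of saddle between -0.019 and 0.019 m and z of keeper_bar in the frame of saddle between -0.005 and 0.005 m and angle between keeper_bar's own x axis and vertical between 1.5 and 1.642 rad and angle between the x axis of keeper_bar and the y axis of saddle, either way round below 0.2 rad); the robot touches nothing.
It fails at once if the spray can is pushed aside (distance of spray_can from where it was at the start of the episode above 0.04 m).
It fails at once if the green-capped jar is pushed aside (distance of pigment_jar from where it was at the start of the episode above 0.04 m).
It fails at once if the newest of the old tins is taken out of the lane (z of old3 in the frame of lane_foot above 0.045 m).
Of new1, new2, new3 only 1 to 3 are there at a start; the rules pass over those that are not, and their reading is None.
At some moment in a run one of new1, new2, new3, keeper_bar may be knocked a few centimetres aside while the robot is not near it.
It also fails if it takes over 210 s, if anything falls off the work surface, if the arm or the gripper's body presses on something with over 40 N, if the wrist force passes 120 N, or if a joint passes its speed limit or range.

## Working session

There is one attempt and no reset: what is moved stays moved. The work goes in short steps, Python scripts to look and compute and a shell command to move; the robot and the scene stay as the last step left them, time stands still between calls to the robot, and variables do not carry over. Pictures are saved under pics/ and viewed, about 12 in all and at most 16, crops included, and the job is handed in when it is done.

```bash
ls; mkdir -p pics; cat > h.py <<'E'
import numpy as np,cv2
from scipy.spatial.transform import Rotation as R
from workcell import bot
def cloud(name):
    im,d=bot.read_camera(name);c=bot.get_calibration(name)
    K=np.array(c["intrinsics"]);V=np.linalg.inv(np.array(c["view"]))
    v,u=np.mgrid[:480,:640]
    P=np.stack([(u-K[0,2])/K[0,0]*d,(v-K[1,2])/K[1,1]*d,d],-1)@V[:3,:3].T+V[:3,3]
    P[d==0]=np.nan
    return im,P
def rel(p,rotm=None):
    s=bot.read_state();A=R.from_rotvec(s["tcp_rot"])
    return np.round(A.inv().apply(np.array(p)-s["tool_pos"])*1000,1)
E
python3 - <<'E'
from h import *
for n in("top","scene"):
    im,P=cloud(n);cv2.imwrite(f"pics/{n}0.png",im);np.savez(f"{n}0.npz",im=im,P=P)
    for t in("lane","issue_tray","keeper_bar","new1","old1","spray_can","pigment_jar"):
        for m in bot.masks_of(n,t):
            if m["p"]<.3: continue
            Q=P[m["region"]];print(n,t,round(m["p"],2),m["box"],np.round(np.nanmedian(Q,0),3),np.round(np.nanpercentile(Q,2,axis=0),3),np.round(np.nanpercentile(Q,98,axis=0),3))
s=bot.read_state();print(s)
print(np.round(R.from_rotvec(s["tcp_rot"]).as_matrix(),2))
E
```

```text
pics
top lane 0.59 [344.9, 212.6, 480.5, 270.3] [ 0.566 -0.056  0.119] [ 0.514 -0.283  0.037] [0.622 0.028 0.202]
top issue_tray 0.56 [208.3, 236.8, 251.5, 314.7] [0.489 0.322 0.005] [ 0.394  0.275 -0.002] [0.585 0.368 0.015]
top keeper_bar 0.62 [290.7, 262.5, 299.9, 317.5] [0.451 0.156 0.014] [0.385 0.148 0.006] [0.522 0.165 0.02 ]
top new1 0.87 [335.4, 291.4, 360.7, 313.2] [0.427 0.022 0.069] [ 0.401 -0.003  0.002] [0.452 0.049 0.075]
top new1 0.64 [379.2, 289.0, 406.1, 311.1] [ 0.431 -0.086  0.069] [ 0.404 -0.114  0.02 ] [ 0.456 -0.061  0.075]
top old1 0.82 [454.7, 242.5, 481.3, 263.5] [ 0.552 -0.266  0.104] [ 0.527 -0.294  0.072] [ 0.579 -0.243  0.117]
top old1 0.82 [405.4, 234.4, 443.7, 260.3] [ 0.56  -0.147  0.142] [ 0.533 -0.188  0.081] [ 0.59  -0.116  0.159]
top old1 0.7 [433.7, 238.2, 463.7, 258.9] [ 0.554 -0.213  0.125] [ 0.53  -0.242  0.082] [ 0.583 -0.189  0.139]
top spray_can 0.94 [153.5, 206.2, 195.3, 221.1] [0.638 0.429 0.119] [0.628 0.415 0.003] [0.66  0.464 0.189]
scene lane 0.55 [329.6, 205.0, 457.3, 316.8] [ 0.53  -0.024  0.101] [ 0.512 -0.29   0.002] [0.624 0.029 
[... 1076 characters left out ...]
63886724e-01,  1.60396547e+00, -7.10609713e-06,
        1.27370866e+00, -3.68871876e-02]), 'joint_vel': array([ 4.94784304e-04, -8.42337444e-04, -2.34876290e-04,  6.24713655e-05,
       -5.04998833e-04, -1.87909958e-03]), 'joint_torque': array([-1.11906538e-03, -5.14981592e+01, -3.67692268e+01, -2.52595419e-04,
        5.73851830e-04, -5.07522344e-06]), 'tool_pos': array([ 0.23007066, -0.63459094,  0.23130736]), 'tcp_rot': array([ 3.09417567e+00,  5.43578495e-01, -3.75081275e-06]), 'wrist_force': array([ 0.412115  , -0.80750427,  0.44264262]), 'torque': array([-0.00298032,  0.06809214,  0.04236145]), 'width': 1.0013338277375223}
[[ 0.94  0.34  0.  ]
 [ 0.34 -0.94 -0.  ]
 [-0.    0.   -1.  ]]
```

```bash
python3 - <<'E'
import cv2,numpy as np
a=cv2.imread("pics/top0.png")[180:340,130:530];b=cv2.imread("pics/scene0.png")[150:350,200:500]
a=cv2.resize(a,(800,320));b=cv2.resize(b,None,fx=1.4,fy=1.4)
c=np.zeros((600,800,3),np.uint8);c[:320]=a;c[320:600,:420]=b;cv2.imwrite("pics/c0.png",c)
E
```

```text
(no output)
```

View pics/c0.png

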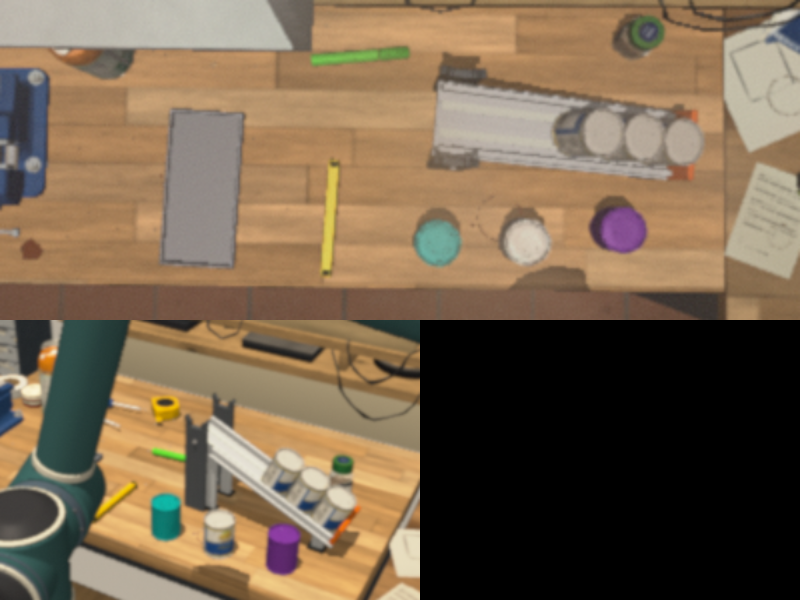

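The top view shows a single white new tin at about (526,240) in the crop. The turquoise tin (437,242) and the purple one (620,230) are decoys. The tray is at (205,190), the bar at (332,215), and the lane has three old tins at its right end. Next I fit the lane, tray and bar.

```bash
python3 - <<'E'
from h import *
D=np.load("top0.npz");P=D["P"];im=D["im"]
Q=P.reshape(-1,3);Q=Q[~np.isnan(Q[:,0])]
# floor plane
S=Q[(abs(Q[:,0]-.568)<.02)&(Q[:,1]>-.09)&(Q[:,1]<.01)&(Q[:,2]>.05)&(Q[:,2]<.2)]
A=np.c_[S[:,:2],np.ones(len(S))]
w=np.ones(len(S),bool)
for _ in range(5):
    c=np.linalg.lstsq(A[w],S[w,2],rcond=None)[0];r=S[:,2]-A@c;w=abs(r)<.004
print("plane",c,w.sum(),"slope",np.degrees(np.arctan(np.hypot(*c[:2]))),"dir",np.degrees(np.arctan2(c[1],c[0])),r[w].std())
# guides / lane points: above plane -5..25mm
h=Q[:,2]-(Q[:,:2]@c[:2]+c[2])
m=(h>-.006)&(h<.02)&(abs(Q[:,0]-.57)<.08)&(Q[:,1]<.04)&(Q[:,1]>-.33)&(Q[:,2]>.025)
L=Q[m]
for y in np.arange(-.30,.03,.02):
    s=L[abs(L[:,1]-y)<.01]
    if len(s):print(round(y,2),np.round([s[:,0].min(),s[:,0].max(),s[:,0].mean(),(s[:,0].min()+s[:,0].max())/2],3))
hsv=cv2.cvtColor(im,cv2.COLOR_BGR2HSV)
def rect(mask,n):
    q=P[mask];q=q[~np.isnan(q[:,0])];print(n,np.median(q[:,2]),cv2.minAreaRect((q[:,:2]*1000).astype(np.float32)))
b=(hsv[...,0]>22)&(hsv[...,0]<34)&(hsv[...,1]>150)&(abs(P[...,1]-.156)<.03)&(P[...,0]<.56)
rect(b,"bar")
t=(abs(P[...,1]-.322)<.065)&(abs(P[...,0]-.489)<.12)&(hsv[...,1]<70)&(P[...,2]<.03)
rect(t,"tray")
o=(hsv[...,0]<15)&(hsv[...,1]>150)&(P[...,1]<-.25)&(abs(P[...,0]-.56)<.08);rect(o,"stop")
for n,xy in dict(new=(.431,-.086),o1=(.552,-.266),o2=(.554,-.213),o3=(.56,-.157)).items():
    q=Q[np.hypot(*(Q[:,:2]-xy).T)<.04];q=q[q[:,2]>.06]
    print(n,len(q),np.round(q.min(0),3),np.round(q.max(0),3))
d=Q[(Q[:,2]>.12)&(Q[:,1]>-.05)&(Q[:,1]<.06)&(abs(Q[:,0]-.57)<.08)&(h>.035)]
for s in(d[d[:,0]<.57],d[d[:,0]>.57]):
    if len(s): print("post",len(s),np.round(s.min(0),3),np.round(s.max(0),3),np.round(np.median(s,0),3))
E
```

```text
plane [0.02788851 0.40534566 0.12412761] 626 slope 22.112099908499236 dir 86.06415014608831 0.0019554398065966838
-0.28 [0.51  0.596 0.55  0.553]
-0.26 [0.51  0.596 0.548 0.553]
-0.24 [0.512 0.598 0.542 0.555]
-0.22 [0.514 0.6   0.55  0.557]
-0.2 [0.514 0.601 0.551 0.558]
-0.18 [0.516 0.603 0.546 0.559]
-0.16 [0.518 0.604 0.554 0.561]
-0.14 [0.52  0.606 0.561 0.563]
-0.12 [0.52  0.607 0.562 0.563]
-0.1 [0.521 0.609 0.565 0.565]
-0.08 [0.523 0.61  0.566 0.567]
-0.06 [0.525 0.612 0.567 0.568]
-0.04 [0.527 0.614 0.569 0.57 ]
-0.02 [0.517 0.617 0.572 0.567]
0.0 [0.516 0.618 0.574 0.567]
0.02 [0.516 0.623 0.574 0.569]
bar 0.014332210531350364 ((454.7167663574219, 156.17552185058594), (12.458024978637695, 130.9009552001953), 86.56675720214844)
tray 0.004507815237940527 ((490.85113525390625, 321.8357238769531), (95.93150329589844, 201.6746826171875), 87.34418487548828)
stop 0.06834845331981787 ((552.3108520507812, -287.03924560546875), (16.863574981689453, 84.4755859375), 85.9605712890625)
new 429 [ 0.402 -0.116  0.06 ] [ 0.456 -0.061  0.078]
o1 580 [ 0.517 -0.297  0.06 ] [ 0.584 -0.226  0.125]
o2 728 [ 0.516 -0.252  0.06 ] [ 0.593 -0.173  0.147]
o3 911 [ 0.52  -0.196  0.064] [ 0.6   -0.118  0.165]
post 106 [ 0.517 -0.015  0.182] [0.529 0.035 0.211] [0.522 0.008 0.198]
post 117 [ 0.616 -0.021  0.17 ] [0.629 0.028 0.212] [0.622 0.002 0.196]
```

```bash
cat >> h.py <<'E'
F=np.array([.5534,-.270,.030]);yaw=np.radians(85.9);T=np.radians(22)
u=np.array([np.cos(yaw),np.sin(yaw),0]);Z=np.array([0,0,1.])
S=u*np.cos(T)+Z*np.sin(T);N=-u*np.sin(T)+Z*np.cos(T);v=np.array([u[1],-u[0],0])
def rot(y,z): return R.from_matrix(np.c_[np.cross(y,z),y,z])
RL=rot(v,-N)                      # square to lane floor, jaws across
def down(xdeg): a=np.radians(xdeg-90);return rot(np.array([np.cos(a),np.sin(a),0]),-Z)
def lane(x,h): return F+S*x+N*h
def tray(x,h): a=np.radians(-2.7);return np.array([.491+x*np.cos(a),.322+x*np.sin(a),.004+h])
def plan(*poses):
    s=bot.read_state();A=R.from_rotvec(s["tcp_rot"]);print("t",s["time"],"q",np.round(s["q"],2),"w",round(s["width"],3),"tcp",np.round(s["tool_pos"],3))
    for p,B in poses:
        d=A.inv().apply(np.array(p)-s["tool_pos"]);a=np.degrees((A.inv()*B).as_rotvec());print(np.round(p,3),"d",np.round(d,4),"a",np.round(a,1))
E
python3 - <<'E'
from h import *
plan((lane(.029,.13),RL),(lane(.029,.026),RL))
E
```

```text
t 0.8 q [-1.26  0.26  1.6  -0.    1.27 -0.04] w 1.001 tcp [ 0.23  -0.635  0.231]
[ 0.552 -0.292  0.161] d [ 0.4194 -0.2126  0.0699] a [ 12.7  19.5 -65.1]
[ 0.555 -0.253  0.065] d [ 0.4352 -0.2482  0.1663] a [ 12.7  19.5 -65.1]
```

```bash
P='{"dx":0.419,"dy":-0.213,"dz":0.07,"ax":12.7,"ay":19.5,"az":-65.1,"fingers":1}'
python3 -m inch '[{"dx":0.419,"dy":-0.213,"dz":0.05,"ax":12.7,"ay":19.5,"az":-65.1,"fingers":1},{"dx":0.419,"dy":-0.213,"dz":0.05,"ax":12.7,"ay":19.5,"az":-65.1},{"dx":0.419,"dy":-0.213,"dz":0.05,"ax":12.7,"ay":19.5,"az":-65.1},{"dx":0.419,"dy":-0.213,"dz":0.05,"ax":12.7,"ay":19.5,"az":-65.1},{"dx":0.419,"dy":-0.213,"dz":0.05,"ax":12.7,"ay":19.5,"az":-65.1},{"dx":0.419,"dy":-0.213,"dz":0.05,"ax":12.7,"ay":19.5,"az":-65.1},{"dx":0.419,"dy":-0.213,"dz":0.05,"ax":12.7,"ay":19.5,"az":-65.1},{"dx":0.419,"dy":-0.213,"dz":0.07,"ax":12.7,"ay":19.5,"az":-65.1},{"dx":0.419,"dy":-0.213,"dz":0.07,"ax":12.7,"ay":19.5,"az":-65.1},{"dx":0.419,"dy":-0.213,"dz":0.07,"ax":12.7,"ay":19.5,"az":-65.1},{"dx":0.419,"dy":-0.213,"dz":0.07,"ax":12.7,"ay":19.5,"az":-65.1},{"dx":0.419,"dy":-0.213,"dz":0.07,"ax":12.7,"ay":19.5,"az":-65.1}]' 40
python3 - <<'E'
from h import *
im,P=cloud("wrist");cv2.imwrite("pics/w1.png",im)
plan((lane(.029,.026),RL))
for m in bot.masks_of("wrist","old1"):
    if m["p"]<.3: continue
    q=P[m["region"]];f=(q-F)@np.c_[S,-v,N];f=f[f[:,2]>.065]
    if len(f):print(round(m["p"],2),m["box"],len(f),np.round(f.min(0),3),np.round(f.max(0),3),np.round(np.nanmean(np.r_[[f.min(0)],[f.max(0)]],0),3))
E
```

```text
t 0.85 q [-1.26  0.26  1.6  -0.    1.27 -0.04] w 1.002 tcp [ 0.23  -0.635  0.231]
[ 0.555 -0.253  0.065] d [ 0.4352 -0.2482  0.1663] a [ 12.7  19.5 -65.1]invalid input at $[1]: expected keys dx, dy, dz, ax, ay, az, fingers
```

View pics/w1.png

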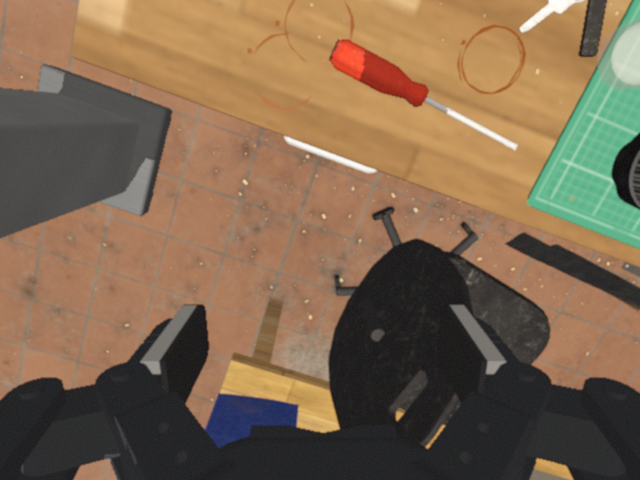

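The call was refused because every row needs all the keys, so the arm has not moved. The wrist picture shows only the floor and the fingers.

```bash
python3 -m inch '[{"dx":0.419,"dy":-0.213,"dz":0.05,"ax":12.7,"ay":19.5,"az":-65.1,"fingers":1},{"dx":0.419,"dy":-0.213,"dz":0.05,"ax":12.7,"ay":19.5,"az":-65.1,"fingers":1},{"dx":0.419,"dy":-0.213,"dz":0.05,"ax":12.7,"ay":19.5,"az":-65.1,"fingers":1},{"dx":0.419,"dy":-0.213,"dz":0.05,"ax":12.7,"ay":19.5,"az":-65.1,"fingers":1},{"dx":0.419,"dy":-0.213,"dz":0.05,"ax":12.7,"ay":19.5,"az":-65.1,"fingers":1},{"dx":0.419,"dy":-0.213,"dz":0.05,"ax":12.7,"ay":19.5,"az":-65.1,"fingers":1},{"dx":0.419,"dy":-0.213,"dz":0.05,"ax":12.7,"ay":19.5,"az":-65.1,"fingers":1},{"dx":0.419,"dy":-0.213,"dz":0.07,"ax":12.7,"ay":19.5,"az":-65.1,"fingers":1},{"dx":0.419,"dy":-0.213,"dz":0.07,"ax":12.7,"ay":19.5,"az":-65.1,"fingers":1},{"dx":0.419,"dy":-0.213,"dz":0.07,"ax":12.7,"ay":19.5,"az":-65.1,"fingers":1},{"dx":0.419,"dy":-0.213,"dz":0.07,"ax":12.7,"ay":19.5,"az":-65.1,"fingers":1},{"dx":0.419,"dy":-0.213,"dz":0.07,"ax":12.7,"ay":19.5,"az":-65.1,"fingers":1}]' 40
cat >> h.py <<'E'
def tins(save=None,lo=.065):
    im,P=cloud("wrist")
    if save: cv2.imwrite(save,im)
    for m in bot.masks_of("wrist","old1"):
        if m["p"]<.3: continue
        q=P[m["region"]];q=q[~np.isnan(q[:,0])];f=(q-F)@np.c_[S,-v,N];g=f[(f[:,2]>lo)]
        if len(g)>9:
            a,b=np.percentile(g,1,axis=0),np.percentile(g,99,axis=0);print(round(m["p"],2),np.round(m["box"]),len(g),"lane frame",np.round(a,3),np.round(b,3),"mid",np.round((a+b)/2,3))
E
python3 - <<'E'
from h import *
tins("pics/w2.png")
plan((lane(.029,.026),RL))
E
```

```text
time: 2.4
tool_pos: [0.5511, -0.2929, 0.1622]
tcp_rot: [-2.09, -1.942, -0.406]
wrist_force: [-1.2, -0.5, 0.4]
width: 0.997
0.86 [263.   0. 389.  99.] 9605 lane frame [ 0.115 -0.028  0.067] [0.153 0.026 0.073] mid [ 0.134 -0.001  0.07 ]
0.8 [272. 202. 378. 309.] 8056 lane frame [ 0.    -0.027  0.067] [0.054 0.026 0.073] mid [ 0.027 -0.001  0.07 ]
0.63 [270.  93. 382. 210.] 10047 lane frame [ 0.058 -0.027  0.067] [0.111 0.025 0.073] mid [ 0.084 -0.001  0.07 ]
t 2.5 q [-0.7   0.35  1.67  0.32  1.36 -0.73] w 1.003 tcp [ 0.551 -0.293  0.162]
[ 0.555 -0.253  0.065] d [0.0006 0.0005 0.1048] a [ 0.   0.  -0.1]
```

View pics/w2.png

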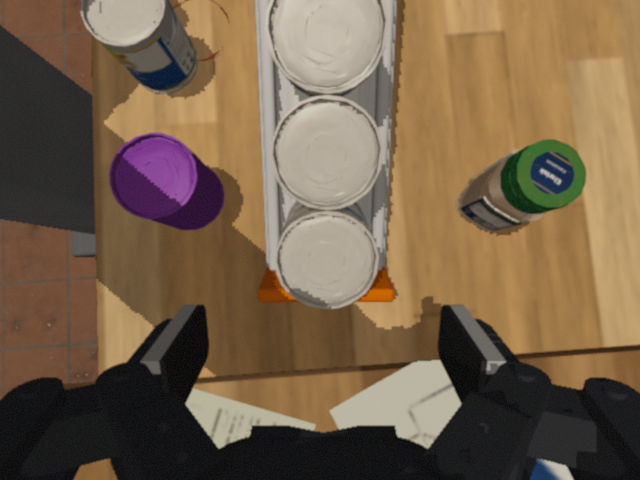

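The lane frame agrees with the tin tops to 2 mm: the oldest tin is at pixel (328,260), right by the orange stop, and the second and third are behind it. The jar and the purple decoy are clear. I descend and grip.

```bash
sed -i 's/^S=u\*.*/&\nF=F-.002*S/' h.py; python3 -m inch '[{"dx":-0.001,"dy":0,"dz":0.05,"ax":0,"ay":0,"az":0,"fingers":1},{"dx":-0.001,"dy":0,"dz":0.09,"ax":0,"ay":0,"az":0,"fingers":1},{"dx":-0.001,"dy":0,"dz":0.105,"ax":0,"ay":0,"az":0,"fingers":1},{"dx":-0.001,"dy":0,"dz":0.105,"ax":0,"ay":0,"az":0,"fingers":1},{"dx":-0.001,"dy":0,"dz":0.105,"ax":0,"ay":0,"az":0,"fingers":-1},{"dx":-0.001,"dy":0,"dz":0.105,"ax":0,"ay":0,"az":0,"fingers":-1},{"dx":-0.001,"dy":0,"dz":0.105,"ax":0,"ay":0,"az":0,"fingers":-1},{"dx":-0.001,"dy":0,"dz":0.105,"ax":0,"ay":0,"az":0,"fingers":-1},{"dx":-0.001,"dy":0,"dz":0.105,"ax":0,"ay":0,"az":0,"fingers":-1},{"dx":-0.001,"dy":0,"dz":0.105,"ax":0,"ay":0,"az":0,"fingers":-1}]' 40
python3 - <<'E'
from h import *
plan((lane(.029,.026),RL),(lane(.029,.13),RL),(tray(.055,.12),down(87.3)),(tray(.055,.028),down(87.3)))
E
```

```text
time: 3.75
tool_pos: [0.5555, -0.2559, 0.0664]
tcp_rot: [-2.093, -1.945, -0.408]
wrist_force: [0.6, -2.0, 7.3]
width: 0.661
t 3.75 q [-0.65  0.42  1.78  0.35  1.18 -0.75] w 0.661 tcp [ 0.555 -0.256  0.066]
[ 0.554 -0.255  0.064] d [ 0.0002 -0.0011  0.0024] a [ 0.3  0.2 -0. ]
[ 0.552 -0.294  0.161] d [-1.000e-04 -6.000e-04 -1.016e-01] a [ 0.3  0.2 -0. ]
[0.546 0.319 0.124] d [ 0.5534 -0.0517  0.1595] a [  0.5 -21.8  -1.5]
[0.546 0.319 0.032] d [ 0.5192 -0.052   0.2449] a [  0.5 -21.8  -1.5]
```

```bash
python3 -m inch '[{"dx":0,"dy":0,"dz":-0.01,"ax":0,"ay":0,"az":0,"fingers":-1},{"dx":0,"dy":0,"dz":-0.03,"ax":0,"ay":0,"az":0,"fingers":-1},{"dx":0,"dy":0,"dz":-0.05,"ax":0,"ay":0,"az":0,"fingers":-1},{"dx":0,"dy":0,"dz":-0.07,"ax":0,"ay":0,"az":0,"fingers":-1},{"dx":0,"dy":0,"dz":-0.09,"ax":0,"ay":0,"az":0,"fingers":-1},{"dx":0,"dy":0,"dz":-0.12,"ax":0,"ay":0,"az":0,"fingers":-1},{"dx":0,"dy":0,"dz":-0.16,"ax":0,"ay":0,"az":0,"fingers":-1},{"dx":0,"dy":0,"dz":-0.2,"ax":0,"ay":0,"az":0,"fingers":-1},{"dx":0,"dy":0,"dz":-0.22,"ax":0,"ay":0,"az":0,"fingers":-1},{"dx":0,"dy":0,"dz":-0.22,"ax":0,"ay":0,"az":0,"fingers":-1}]'
python3 - <<'E'
from h import *
im,P=cloud("top");cv2.imwrite("pics/t2.png",cv2.resize(im[180:340,330:530],(800,640))[:600])
plan((np.array([.546,-.13,.29]),down(87.3)),([.546,.318,.29],down(87.3)),(tray(.055,.08),down(87.3)),(tray(.055,.028),down(87.3)))
E
```

```text
time: 5.0
tool_pos: [0.5492, -0.3385, 0.2725]
tcp_rot: [-2.095, -1.947, -0.409]
wrist_force: [-0.3, -0.5, -3.0]
width: 0.664
t 5.05 q [-0.75  0.33  1.5   0.3   1.56 -0.72] w 0.664 tcp [ 0.549 -0.337  0.271]
[ 0.546 -0.13   0.29 ] d [ 0.1991 -0.0178  0.0587] a [  0.5 -21.8  -1.5]
[0.546 0.318 0.29 ] d [ 0.6139 -0.0509  0.2248] a [  0.5 -21.8  -1.5]
[0.546 0.319 0.084] d [ 0.5386 -0.0519  0.4166] a [  0.5 -21.8  -1.5]
[0.546 0.319 0.032] d [ 0.5192 -0.0522  0.4648] a [  0.5 -21.8  -1.5]
```

View pics/t2.png

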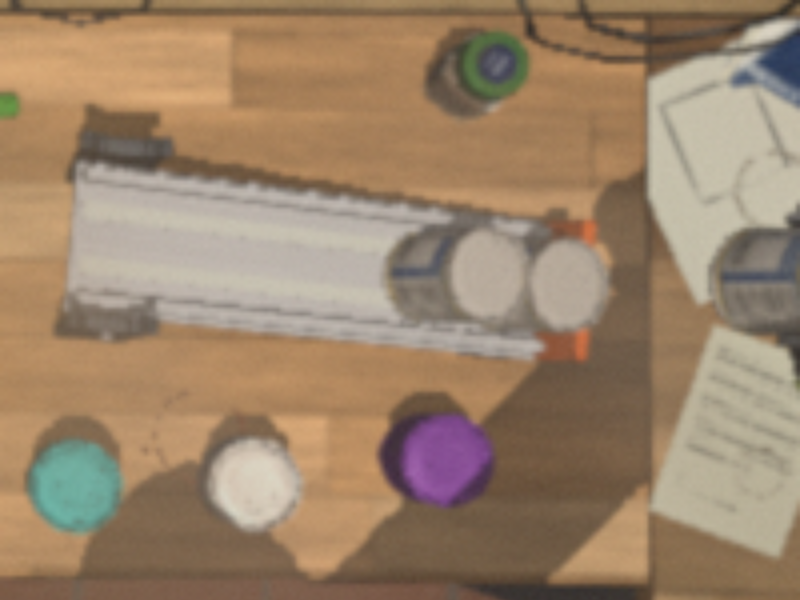

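The other two tins have slid down to the stop and stand square (568,285 and 487,275), and old1 is held at the right. Now I carry it to the tray.

```bash
python3 -m inch '[{"dx":0.05,"dy":-0.005,"dz":0.005,"ax":0,"ay":-7,"az":0,"fingers":-1},{"dx":0.1,"dy":-0.01,"dz":0.02,"ax":0,"ay":-14,"az":-1,"fingers":-1},{"dx":0.15,"dy":-0.014,"dz":0.04,"ax":0.5,"ay":-21.8,"az":-1.5,"fingers":-1},{"dx":0.2,"dy":-0.018,"dz":0.059,"ax":0.5,"ay":-21.8,"az":-1.5,"fingers":-1},{"dx":0.614,"dy":-0.051,"dz":0.225,"ax":0.5,"ay":-21.8,"az":-1.5,"fingers":-1},{"dx":0.614,"dy":-0.051,"dz":0.225,"ax":0.5,"ay":-21.8,"az":-1.5,"fingers":-1},{"dx":0.614,"dy":-0.051,"dz":0.225,"ax":0.5,"ay":-21.8,"az":-1.5,"fingers":-1},{"dx":0.614,"dy":-0.051,"dz":0.225,"ax":0.5,"ay":-21.8,"az":-1.5,"fingers":-1},{"dx":0.614,"dy":-0.051,"dz":0.225,"ax":0.5,"ay":-21.8,"az":-1.5,"fingers":-1},{"dx":0.614,"dy":-0.051,"dz":0.225,"ax":0.5,"ay":-21.8,"az":-1.5,"fingers":-1},{"dx":0.614,"dy":-0.051,"dz":0.225,"ax":0.5,"ay":-21.8,"az":-1.5,"fingers":-1},{"dx":0.614,"dy":-0.051,"dz":0.225,"ax":0.5,"ay":-21.8,"az":-1.5,"fingers":-1},{"dx":0.614,"dy":-0.051,"dz":0.225,"ax":0.5,"ay":-21.8,"az":-1.5,"fingers":-1},{"dx":0.614,"dy":-0.051,"dz":0.225,"ax":0.5,"ay":-21.8,"az":-1.5,"fingers":-1},{"dx":0.539,"dy":-0.052,"dz":0.417,"ax":0.5,"ay":-21.8,"az":-1.5,"fingers":-1},{"dx":0.539,"dy":-0.052,"dz":0.417,"ax":0.5,"ay":-21.8,"az":-1.5,"fingers":-1},{"dx":0.539,"dy":-0.052,"dz":0.417,"ax":0.5,"ay":-21.8,"az":-1.5,"fingers":-1},{"dx":0.539,"dy":-0.052,"dz":0.417,"ax":0.5,"ay":-21.8,"az":-1.5,"fingers":-1},{"dx":0.539,"dy":-0.052,"dz":0.417,"ax":0.5,"ay":-21.8,"az":-1.5,"fingers":-1}]'
python3 - <<'E'
from h import *
plan((tray(.055,.028),down(87.3)))
E
```

```text
time: 7.42
tool_pos: [0.5456, 0.3186, 0.0831]
tcp_rot: [-2.274, -2.167, 0.003]
wrist_force: [-0.3, -0.4, -1.6]
width: 0.664
t 7.425 q [0.49 0.31 1.83 0.   1.   0.54] w 0.664 tcp [0.546 0.319 0.083]
[0.546 0.319 0.032] d [0.0009 0.0003 0.0511] a [-0.1  0.  -0.1]
```

```bash
python3 -m inch '[{"dx":0.001,"dy":0,"dz":0.03,"ax":0,"ay":0,"az":0,"fingers":-1},{"dx":0.001,"dy":0,"dz":0.042,"ax":0,"ay":0,"az":0,"fingers":-1},{"dx":0.001,"dy":0,"dz":0.048,"ax":0,"ay":0,"az":0,"fingers":-1},{"dx":0.001,"dy":0,"dz":0.05,"ax":0,"ay":0,"az":0,"fingers":-1},{"dx":0.001,"dy":0,"dz":0.05,"ax":0,"ay":0,"az":0,"fingers":-1}]'
python3 -m inch '[{"dx":0,"dy":0,"dz":0,"ax":0,"ay":0,"az":0,"fingers":0.6},{"dx":0,"dy":0,"dz":0,"ax":0,"ay":0,"az":0,"fingers":0.9},{"dx":0,"dy":0,"dz":0,"ax":0,"ay":0,"az":0,"fingers":0.9},{"dx":0,"dy":0,"dz":0,"ax":0,"ay":0,"az":0,"fingers":0.9},{"dx":0,"dy":0,"dz":-0.05,"ax":0,"ay":0,"az":0,"fingers":1},{"dx":0,"dy":0,"dz":-0.11,"ax":0,"ay":0,"az":0,"fingers":1},{"dx":0,"dy":0,"dz":-0.17,"ax":0,"ay":0,"az":0,"fingers":1},{"dx":0,"dy":0,"dz":-0.23,"ax":0,"ay":0,"az":0,"fingers":1},{"dx":0,"dy":0,"dz":-0.25,"ax":0,"ay":0,"az":0,"fingers":1},{"dx":0,"dy":0,"dz":-0.25,"ax":0,"ay":0,"az":0,"fingers":1}]'
python3 - <<'E'
from h import *
im,P=cloud("wrist");cv2.imwrite("pics/w3.png",im)
for m in bot.masks_of("wrist","old1"):
    q=P[m["region"]];q=q[~np.isnan(q[:,0])];q=q[q[:,2]>.06];print(m["p"],m["box"],np.round(np.percentile(q,1,axis=0),3),np.round(np.percentile(q,99,axis=0),3))
for m in bot.masks_of("wrist","issue_tray"):
    q=P[m["region"]];q=q[~np.isnan(q[:,0])];print("tray",m["p"],m["box"],cv2.minAreaRect((q[:,:2]*1000).astype(np.float32)))
plan(([.55,-.13,.29],RL),(lane(.029,.13),RL),(lane(.029,.026),RL))
E
```

```text
time: 8.05
tool_pos: [0.5462, 0.3199, 0.034]
tcp_rot: [-2.274, -2.167, 0.0]
wrist_force: [0.3, 0.7, -2.1]
width: 0.662
time: 9.3
tool_pos: [0.5471, 0.3204, 0.2859]
tcp_rot: [2.274, 2.167, 0.005]
wrist_force: [0.8, -0.1, -1.2]
width: 1.002
0.68 [285.7, 162.7, 353.2, 234.8] [0.517 0.292 0.064] [0.57  0.346 0.073]
tray 0.64 [172.1, 145.7, 366.5, 236.6] ((486.7310485839844, 318.2208557128906), (99.63835144042969, 206.37503051757812), 87.00544738769531)
t 9.45 q [0.49 0.16 1.64 0.   1.35 0.54] w 0.995 tcp [0.545 0.319 0.281]
[ 0.55 -0.13  0.29] d [-0.4485  0.0266 -0.0082] a [-0.5 22.2  1.3]
[ 0.552 -0.294  0.161] d [-0.6115  0.0368  0.1215] a [-0.5 22.2  1.3]
[ 0.554 -0.255  0.064] d [-0.5723  0.0382  0.2178] a [-0.5 22.2  1.3]
```

View pics/w3.png

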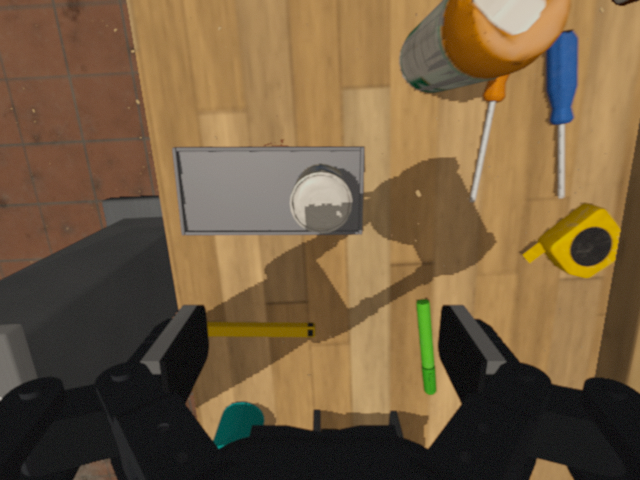

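Old1 stands on the tray at pixel (322,203), with its lid about 73 mm above the bench. Back to the lane for old2.

```bash
python3 -m inch '[{"dx":-0.449,"dy":0.027,"dz":-0.01,"ax":-0.5,"ay":22.2,"az":1.3,"fingers":1},{"dx":-0.449,"dy":0.027,"dz":-0.01,"ax":-0.5,"ay":22.2,"az":1.3,"fingers":1},{"dx":-0.449,"dy":0.027,"dz":-0.01,"ax":-0.5,"ay":22.2,"az":1.3,"fingers":1},{"dx":-0.449,"dy":0.027,"dz":-0.01,"ax":-0.5,"ay":22.2,"az":1.3,"fingers":1},{"dx":-0.449,"dy":0.027,"dz":-0.01,"ax":-0.5,"ay":22.2,"az":1.3,"fingers":1},{"dx":-0.449,"dy":0.027,"dz":-0.01,"ax":-0.5,"ay":22.2,"az":1.3,"fingers":1},{"dx":-0.449,"dy":0.027,"dz":-0.01,"ax":-0.5,"ay":22.2,"az":1.3,"fingers":1},{"dx":-0.449,"dy":0.027,"dz":-0.01,"ax":-0.5,"ay":22.2,"az":1.3,"fingers":1},{"dx":-0.612,"dy":0.037,"dz":0.05,"ax":-0.5,"ay":22.2,"az":1.3,"fingers":1},{"dx":-0.612,"dy":0.037,"dz":0.05,"ax":-0.5,"ay":22.2,"az":1.3,"fingers":1},{"dx":-0.612,"dy":0.037,"dz":0.05,"ax":-0.5,"ay":22.2,"az":1.3,"fingers":1},{"dx":-0.612,"dy":0.037,"dz":0.122,"ax":-0.5,"ay":22.2,"az":1.3,"fingers":1},{"dx":-0.612,"dy":0.037,"dz":0.122,"ax":-0.5,"ay":22.2,"az":1.3,"fingers":1},{"dx":-0.612,"dy":0.037,"dz":0.122,"ax":-0.5,"ay":22.2,"az":1.3,"fingers":1},{"dx":-0.612,"dy":0.037,"dz":0.122,"ax":-0.5,"ay":22.2,"az":1.3,"fingers":1}]'
python3 - <<'E'
from h import *
tins()
plan((lane(.029,.026),RL))
E
```

```text
time: 11.32
tool_pos: [0.5532, -0.294, 0.1626]
tcp_rot: [-2.088, -1.946, -0.408]
wrist_force: [-0.3, -0.0, 0.5]
width: 0.997
0.78 [269. 197. 373. 306.] 8053 lane frame [ 0.002 -0.027  0.068] [0.056 0.026 0.073] mid [ 0.029 -0.     0.07 ]
0.72 [264.  90. 379. 207.] 10039 lane frame [ 0.059 -0.027  0.068] [0.112 0.025 0.073] mid [ 0.086 -0.001  0.071]
t 11.425 q [-0.7   0.36  1.66  0.32  1.36 -0.73] w 1.004 tcp [ 0.553 -0.294  0.163]
[ 0.554 -0.255  0.064] d [-0.     -0.0019  0.1064] a [0.2 0.1 0.1]
```

```bash
python3 -m inch '[{"dx":0,"dy":-0.001,"dz":0.05,"ax":0,"ay":0,"az":0,"fingers":1},{"dx":0,"dy":-0.001,"dz":0.09,"ax":0,"ay":0,"az":0,"fingers":1},{"dx":0,"dy":-0.001,"dz":0.105,"ax":0,"ay":0,"az":0,"fingers":1},{"dx":0,"dy":-0.001,"dz":0.105,"ax":0,"ay":0,"az":0,"fingers":1},{"dx":0,"dy":-0.001,"dz":0.105,"ax":0,"ay":0,"az":0,"fingers":-1},{"dx":0,"dy":-0.001,"dz":0.105,"ax":0,"ay":0,"az":0,"fingers":-1},{"dx":0,"dy":-0.001,"dz":0.105,"ax":0,"ay":0,"az":0,"fingers":-1},{"dx":0,"dy":-0.001,"dz":0.105,"ax":0,"ay":0,"az":0,"fingers":-1},{"dx":0,"dy":-0.001,"dz":0.105,"ax":0,"ay":0,"az":0,"fingers":-1},{"dx":0,"dy":-0.001,"dz":0.105,"ax":0,"ay":0,"az":0,"fingers":-1}]' 40
python3 -m inch '[{"dx":0,"dy":0,"dz":-0.01,"ax":0,"ay":0,"az":0,"fingers":-1},{"dx":0,"dy":0,"dz":-0.03,"ax":0,"ay":0,"az":0,"fingers":-1},{"dx":0,"dy":0,"dz":-0.05,"ax":0,"ay":0,"az":0,"fingers":-1},{"dx":0,"dy":0,"dz":-0.07,"ax":0,"ay":0,"az":0,"fingers":-1},{"dx":0,"dy":0,"dz":-0.09,"ax":0,"ay":0,"az":0,"fingers":-1},{"dx":0,"dy":0,"dz":-0.12,"ax":0,"ay":0,"az":0,"fingers":-1},{"dx":0,"dy":0,"dz":-0.16,"ax":0,"ay":0,"az":0,"fingers":-1},{"dx":0,"dy":0,"dz":-0.2,"ax":0,"ay":0,"az":0,"fingers":-1},{"dx":0,"dy":0,"dz":-0.22,"ax":0,"ay":0,"az":0,"fingers":-1},{"dx":0,"dy":0,"dz":-0.22,"ax":0,"ay":0,"az":0,"fingers":-1}]'
python3 - <<'E'
from h import *
plan((np.array([.5,-.13,.29]),down(87.3)),([.45,.318,.29],down(87.3)),(tray(-.053,.08),down(87.3)),(tray(-.053,.028),down(87.3)))
E
```

```text
time: 12.68
tool_pos: [0.5567, -0.2568, 0.0678]
tcp_rot: [-2.091, -1.949, -0.409]
wrist_force: [-0.2, -2.1, 5.8]
width: 0.66
time: 13.92
tool_pos: [0.5501, -0.3393, 0.2739]
tcp_rot: [-2.094, -1.951, -0.41]
wrist_force: [-0.7, 0.3, -2.2]
width: 0.66
t 13.925 q [-0.75  0.32  1.49  0.3   1.56 -0.72] w 0.66 tcp [ 0.55  -0.339  0.274]
[ 0.5  -0.13  0.29] d [ 0.1968 -0.0649  0.0603] a [  0.8 -21.7  -1.3]
[0.45  0.318 0.29 ] d [ 0.6089 -0.1471  0.2232] a [  0.8 -21.7  -1.3]
[0.438 0.324 0.084] d [ 0.5381 -0.1614  0.4166] a [  0.8 -21.7  -1.3]
[0.438 0.324 0.032] d [ 0.5189 -0.1619  0.4649] a [  0.8 -21.7  -1.3]
```

```bash
python3 -m inch '[{"dx":0.05,"dy":-0.015,"dz":0.005,"ax":0,"ay":-7,"az":0,"fingers":-1},{"dx":0.1,"dy":-0.03,"dz":0.02,"ax":0,"ay":-14,"az":-1,"fingers":-1},{"dx":0.15,"dy":-0.05,"dz":0.04,"ax":0.8,"ay":-21.7,"az":-1.3,"fingers":-1},{"dx":0.197,"dy":-0.065,"dz":0.06,"ax":0.8,"ay":-21.7,"az":-1.3,"fingers":-1},{"dx":0.609,"dy":-0.147,"dz":0.223,"ax":0.8,"ay":-21.7,"az":-1.3,"fingers":-1},{"dx":0.609,"dy":-0.147,"dz":0.223,"ax":0.8,"ay":-21.7,"az":-1.3,"fingers":-1},{"dx":0.609,"dy":-0.147,"dz":0.223,"ax":0.8,"ay":-21.7,"az":-1.3,"fingers":-1},{"dx":0.609,"dy":-0.147,"dz":0.223,"ax":0.8,"ay":-21.7,"az":-1.3,"fingers":-1},{"dx":0.609,"dy":-0.147,"dz":0.223,"ax":0.8,"ay":-21.7,"az":-1.3,"fingers":-1},{"dx":0.609,"dy":-0.147,"dz":0.223,"ax":0.8,"ay":-21.7,"az":-1.3,"fingers":-1},{"dx":0.609,"dy":-0.147,"dz":0.223,"ax":0.8,"ay":-21.7,"az":-1.3,"fingers":-1},{"dx":0.609,"dy":-0.147,"dz":0.223,"ax":0.8,"ay":-21.7,"az":-1.3,"fingers":-1},{"dx":0.609,"dy":-0.147,"dz":0.223,"ax":0.8,"ay":-21.7,"az":-1.3,"fingers":-1},{"dx":0.609,"dy":-0.147,"dz":0.223,"ax":0.8,"ay":-21.7,"az":-1.3,"fingers":-1},{"dx":0.538,"dy":-0.161,"dz":0.417,"ax":0.8,"ay":-21.7,"az":-1.3,"fingers":-1},{"dx":0.538,"dy":-0.161,"dz":0.417,"ax":0.8,"ay":-21.7,"az":-1.3,"fingers":-1},{"dx":0.538,"dy":-0.161,"dz":0.417,"ax":0.8,"ay":-21.7,"az":-1.3,"fingers":-1},{"dx":0.538,"dy":-0.161,"dz":0.417,"ax":0.8,"ay":-21.7,"az":-1.3,"fingers":-1},{"dx":0.538,"dy":-0.161,"dz":0.417,"ax":0.8,"ay":-21.7,"az":-1.3,"fingers":-1}]'
python3 - <<'E'
from h import *
plan((tray(-.053,.030),down(87.3)))
E
```

```text
time: 16.3
tool_pos: [0.4371, 0.3217, 0.0813]
tcp_rot: [-2.276, -2.165, 0.009]
wrist_force: [-0.4, 0.1, -1.2]
width: 0.663
t 16.3 q [ 0.59  0.16  2.02 -0.    0.96  0.64] w 0.663 tcp [0.437 0.322 0.081]
[0.438 0.324 0.034] d [0.0031 0.001  0.0473] a [-0.2  0.2 -0.1]
```

```bash
python3 -m inch '[{"dx":0.001,"dy":0.001,"dz":0.025,"ax":0,"ay":0,"az":0,"fingers":-1},{"dx":0.001,"dy":0.001,"dz":0.037,"ax":0,"ay":0,"az":0,"fingers":-1},{"dx":0.001,"dy":0.001,"dz":0.044,"ax":0,"ay":0,"az":0,"fingers":-1},{"dx":0.001,"dy":0.001,"dz":0.046,"ax":0,"ay":0,"az":0,"fingers":-1},{"dx":0.001,"dy":0.001,"dz":0.046,"ax":0,"ay":0,"az":0,"fingers":-1}]'
python3 -m inch '[{"dx":0,"dy":0,"dz":0,"ax":0,"ay":0,"az":0,"fingers":0.6},{"dx":0,"dy":0,"dz":0,"ax":0,"ay":0,"az":0,"fingers":0.9},{"dx":0,"dy":0,"dz":0,"ax":0,"ay":0,"az":0,"fingers":0.9},{"dx":0,"dy":0,"dz":0,"ax":0,"ay":0,"az":0,"fingers":0.9},{"dx":0,"dy":0,"dz":-0.05,"ax":0,"ay":0,"az":0,"fingers":1},{"dx":0,"dy":0,"dz":-0.11,"ax":0,"ay":0,"az":0,"fingers":1},{"dx":0,"dy":0,"dz":-0.17,"ax":0,"ay":0,"az":0,"fingers":1},{"dx":0,"dy":0,"dz":-0.23,"ax":0,"ay":0,"az":0,"fingers":1},{"dx":0,"dy":0,"dz":-0.25,"ax":0,"ay":0,"az":0,"fingers":1},{"dx":0,"dy":0,"dz":-0.25,"ax":0,"ay":0,"az":0,"fingers":1}]'
python3 - <<'E'
from h import *
for n in("wrist","top"):
  im,P=cloud(n);cv2.imwrite(f"pics/{n}4.png",im)
  for t in("old1","keeper_bar"):
   for m in bot.masks_of(n,t):
    if m["p"]<.3: continue
    q=P[m["region"]];q=q[~np.isnan(q[:,0])]
    q=q[q[:,2]>.06] if t=="old1" else q
    if len(q)<9: continue
    print(n,t,round(m["p"],2),np.round(m["box"]),np.round(np.percentile(q,1,axis=0),3),np.round(np.percentile(q,99,axis=0),3))
plan(([.43,-.087,.20],down(86)),([.43,-.087,.028],down(86)))
a=cv2.imread("pics/top4.png")[180:340,130:530];b=cv2.imread("pics/wrist4.png")
c=np.zeros((600,800,3),np.uint8);c[:320]=cv2.resize(a,(800,320));c[320:,:373]=cv2.resize(b,(373,280));cv2.imwrite("pics/c4.png",c)
E
```

```text
time: 16.92
tool_pos: [0.4384, 0.3228, 0.036]
tcp_rot: [-2.276, -2.166, 0.007]
wrist_force: [0.3, -0.1, -2.1]
width: 0.665
time: 18.18
tool_pos: [0.4401, 0.3241, 0.2877]
tcp_rot: [2.276, 2.165, -0.002]
wrist_force: [0.4, 0.4, -1.5]
width: 1.001
wrist old1 0.92 [291. 162. 351. 231.] [0.41  0.296 0.063] [0.462 0.349 0.074]
wrist old1 0.81 [390. 158. 471. 228.] [0.516 0.292 0.062] [0.57  0.346 0.074]
wrist keeper_bar 0.82 [277. 319. 406. 332.] [ 0.38   0.146 -0.001] [0.526 0.165 0.013]
top old1 0.86 [212. 245. 243. 264.] [0.518 0.292 0.066] [0.57  0.347 0.08 ]
top old1 0.67 [444. 241. 482. 263.] [ 0.528 -0.294  0.061] [ 0.58  -0.223  0.117]
top old1 0.64 [212. 284. 242. 303.] [0.411 0.297 0.064] [0.462 0.351 0.08 ]
top keeper_bar 0.79 [288. 260. 299. 317.] [ 0.38   0.148 -0.003] [0.525 0.168 0.02 ]
top keeper_bar 0.34 [153. 203. 199. 223.] [0.618 0.397 0.   ] [0.662 0.489 0.325]
t 18.475 q [ 0.59 -0.01  1.81 -0.    1.35  0.64] w 0.998 tcp [0.438 0.323 0.283]
[ 0.43  -0.087  0.2  ] d [-0.4093  0.0127  0.0857] a [-0.4  0.3  1.2]
[ 0.43  -0.087  0.028] d [-0.4083  0.0138  0.2577] a [-0.4  0.3  1.2]
```

View pics/c4.png

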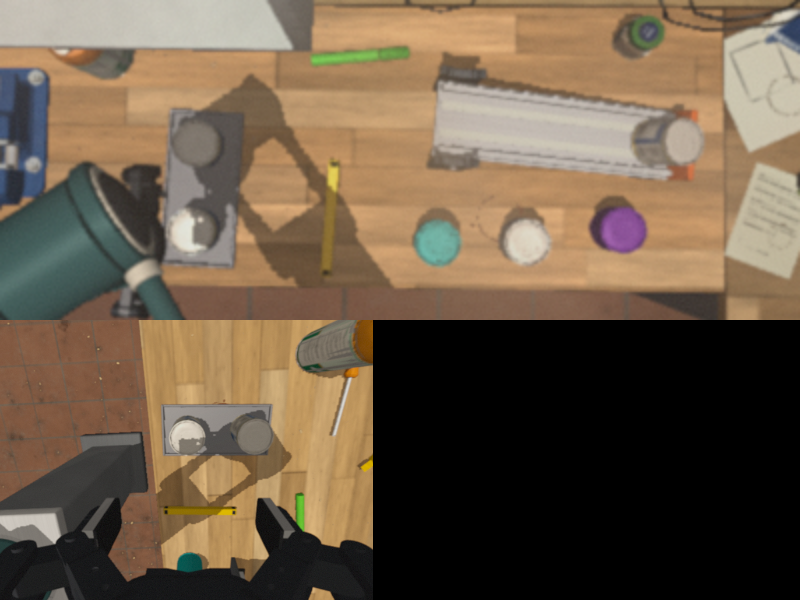

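Both old tins stand on the tray (crop 197,142 and 193,231). Old3 is at the stop (682,140), and the white new tin is still at (526,241) between the two decoys. I move over the new tin.

```bash
python3 -m inch '[{"dx":-0.409,"dy":0.013,"dz":0.03,"ax":-0.4,"ay":0.3,"az":1.2,"fingers":1},{"dx":-0.409,"dy":0.013,"dz":0.03,"ax":-0.4,"ay":0.3,"az":1.2,"fingers":1},{"dx":-0.409,"dy":0.013,"dz":0.03,"ax":-0.4,"ay":0.3,"az":1.2,"fingers":1},{"dx":-0.409,"dy":0.013,"dz":0.03,"ax":-0.4,"ay":0.3,"az":1.2,"fingers":1},{"dx":-0.409,"dy":0.013,"dz":0.03,"ax":-0.4,"ay":0.3,"az":1.2,"fingers":1},{"dx":-0.409,"dy":0.013,"dz":0.03,"ax":-0.4,"ay":0.3,"az":1.2,"fingers":1},{"dx":-0.409,"dy":0.013,"dz":0.086,"ax":-0.4,"ay":0.3,"az":1.2,"fingers":1},{"dx":-0.409,"dy":0.013,"dz":0.086,"ax":-0.4,"ay":0.3,"az":1.2,"fingers":1},{"dx":-0.409,"dy":0.013,"dz":0.086,"ax":-0.4,"ay":0.3,"az":1.2,"fingers":1},{"dx":-0.409,"dy":0.013,"dz":0.086,"ax":-0.4,"ay":0.3,"az":1.2,"fingers":1}]'
python3 - <<'E'
from h import *
im,P=cloud("wrist");cv2.imwrite("pics/w5.png",im)
for m in bot.masks_of("wrist","new1"):
    if m["p"]<.3: continue
    q=P[m["region"]];c=im[m["region"]].mean(0);q=q[~np.isnan(q[:,0])];q=q[q[:,2]>.066]
    if len(q)<9: continue
    a,b=np.percentile(q,1,axis=0),np.percentile(q,99,axis=0);print(round(m["p"],2),np.round(m["box"]),np.round(c),np.round(a,3),np.round(b,3),"mid",np.round((a+b)/2,3))
plan(([.43,-.087,.028],down(86)))
E
```

```text
time: 19.73
tool_pos: [0.4316, -0.086, 0.2012]
tcp_rot: [2.295, 2.142, 0.002]
wrist_force: [0.8, -0.5, -0.3]
width: 0.999
0.96 [284. 178. 364. 267.] [136. 149. 157.] [ 0.404 -0.116  0.067] [ 0.457 -0.062  0.072] mid [ 0.43  -0.089  0.07 ]
0.9 [318. 297. 387. 399.] [130.  57. 119.] [ 0.42  -0.234  0.067] [ 0.473 -0.179  0.073] mid [ 0.447 -0.207  0.07 ]
0.88 [260.  18. 349. 113.] [180. 192.  63.] [ 0.401 -0.006  0.067] [0.454 0.047 0.072] mid [0.428 0.02  0.069]
t 19.825 q [-0.25 -0.17  2.12 -0.    1.2  -0.18] w 1.001 tcp [ 0.432 -0.086  0.201]
[ 0.43  -0.087  0.028] d [-0.0009 -0.0021  0.1733] a [0.2 0.1 0.1]
```

View pics/w5.png

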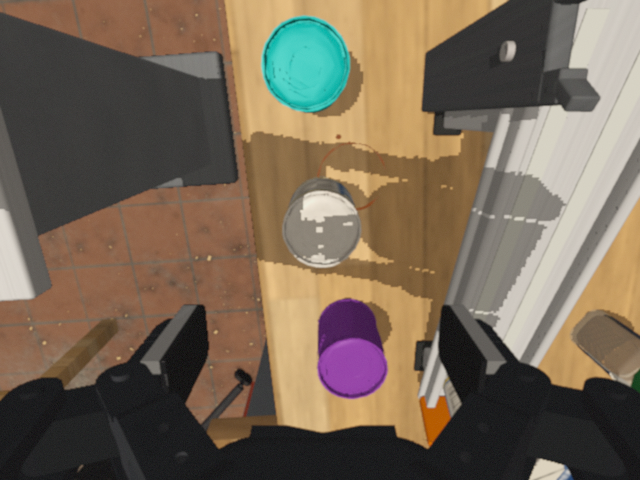

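The grey-white new tin is at pixel (322,225), which works out to (0.430, -0.089), matching the first measurement. I grip it.

```bash
python3 -m inch '[{"dx":-0.003,"dy":-0.002,"dz":0.05,"ax":0,"ay":0,"az":0,"fingers":1},{"dx":-0.003,"dy":-0.002,"dz":0.1,"ax":0,"ay":0,"az":0,"fingers":1},{"dx":-0.003,"dy":-0.002,"dz":0.14,"ax":0,"ay":0,"az":0,"fingers":1},{"dx":-0.003,"dy":-0.002,"dz":0.165,"ax":0,"ay":0,"az":0,"fingers":1},{"dx":-0.003,"dy":-0.002,"dz":0.17,"ax":0,"ay":0,"az":0,"fingers":1},{"dx":-0.003,"dy":-0.002,"dz":0.17,"ax":0,"ay":0,"az":0,"fingers":1},{"dx":-0.003,"dy":-0.002,"dz":0.17,"ax":0,"ay":0,"az":0,"fingers":-1},{"dx":-0.003,"dy":-0.002,"dz":0.17,"ax":0,"ay":0,"az":0,"fingers":-1},{"dx":-0.003,"dy":-0.002,"dz":0.17,"ax":0,"ay":0,"az":0,"fingers":-1},{"dx":-0.003,"dy":-0.002,"dz":0.17,"ax":0,"ay":0,"az":0,"fingers":-1},{"dx":-0.003,"dy":-0.002,"dz":0.17,"ax":0,"ay":0,"az":0,"fingers":-1},{"dx":-0.003,"dy":-0.002,"dz":0.17,"ax":0,"ay":0,"az":0,"fingers":-1}]' 40
python3 - <<'E'
from h import *
h=bot.read_state()["tool_pos"][2];print(h)
plan(([.43,-.089,.26],down(86)),(lane(.1,h+.09),RL),(lane(.1,h+.03),RL),(lane(.1,h+.002),RL))
E
```

```text
time: 21.32
tool_pos: [0.4313, -0.0894, 0.033]
tcp_rot: [2.293, 2.14, 0.004]
wrist_force: [-0.2, 1.4, 6.6]
width: 0.665
0.03298105814227944
t 21.325 q [-0.26  0.04  2.27 -0.    0.83 -0.19] w 0.665 tcp [ 0.431 -0.089  0.033]
[ 0.43  -0.089  0.26 ] d [-1.00e-04 -0.00e+00 -2.27e-01] a [0.3 0.1 0.1]
[ 0.557 -0.225  0.181] d [-0.1272  0.1352 -0.1468] a [ 0.3 22.1  0.2]
[ 0.558 -0.203  0.125] d [-0.1047  0.135  -0.0912] a [ 0.3 22.1  0.2]
[ 0.559 -0.192  0.099] d [-0.0941  0.1348 -0.0653] a [ 0.3 22.1  0.2]
```

```bash
python3 -m inch '[{"dx":0,"dy":0,"dz":-0.04,"ax":0,"ay":0,"az":0,"fingers":-1},{"dx":0,"dy":0,"dz":-0.1,"ax":0,"ay":0,"az":0,"fingers":-1},{"dx":0,"dy":0,"dz":-0.16,"ax":0,"ay":0,"az":0,"fingers":-1},{"dx":0,"dy":0,"dz":-0.2,"ax":0,"ay":0,"az":0,"fingers":-1},{"dx":-0.05,"dy":0.05,"dz":-0.2,"ax":0,"ay":8,"az":0,"fingers":-1},{"dx":-0.09,"dy":0.1,"dz":-0.2,"ax":0,"ay":16,"az":0,"fingers":-1},{"dx":-0.127,"dy":0.135,"dz":-0.19,"ax":0.3,"ay":22.1,"az":0.2,"fingers":-1},{"dx":-0.127,"dy":0.135,"dz":-0.147,"ax":0.3,"ay":22.1,"az":0.2,"fingers":-1},{"dx":-0.127,"dy":0.135,"dz":-0.147,"ax":0.3,"ay":22.1,"az":0.2,"fingers":-1},{"dx":-0.105,"dy":0.135,"dz":-0.091,"ax":0.3,"ay":22.1,"az":0.2,"fingers":-1},{"dx":-0.105,"dy":0.135,"dz":-0.091,"ax":0.3,"ay":22.1,"az":0.2,"fingers":-1},{"dx":-0.105,"dy":0.135,"dz":-0.091,"ax":0.3,"ay":22.1,"az":0.2,"fingers":-1}]'
python3 - <<'E'
from h import *
plan((lane(.1,.035),RL),(lane(.1,.033),RL))
E
```

```text
time: 22.82
tool_pos: [0.5592, -0.2032, 0.1278]
tcp_rot: [-2.088, -1.947, -0.407]
wrist_force: [0.8, -0.1, -1.6]
width: 0.66
t 22.825 q [-0.58  0.31  1.8   0.35  1.25 -0.66] w 0.66 tcp [ 0.559 -0.203  0.128]
[ 0.559 -0.192  0.099] d [-0.0008 -0.0011  0.0305] a [0.1 0.1 0.1]
[ 0.559 -0.192  0.097] d [-0.0008 -0.0011  0.0325] a [0.1 0.1 0.1]
```

```bash
python3 -m inch '[{"dx":-0.001,"dy":-0.001,"dz":0.015,"ax":0,"ay":0,"az":0,"fingers":-1},{"dx":-0.001,"dy":-0.001,"dz":0.025,"ax":0,"ay":0,"az":0,"fingers":-1},{"dx":-0.001,"dy":-0.001,"dz":0.03,"ax":0,"ay":0,"az":0,"fingers":-1},{"dx":-0.001,"dy":-0.001,"dz":0.032,"ax":0,"ay":0,"az":0,"fingers":-1},{"dx":-0.001,"dy":-0.001,"dz":0.032,"ax":0,"ay":0,"az":0,"fingers":-1}]'
python3 -m inch '[{"dx":0,"dy":0,"dz":0,"ax":0,"ay":0,"az":0,"fingers":1},{"dx":0,"dy":0,"dz":0,"ax":0,"ay":0,"az":0,"fingers":1},{"dx":0,"dy":0,"dz":0,"ax":0,"ay":0,"az":0,"fingers":1},{"dx":0,"dy":0,"dz":0,"ax":0,"ay":0,"az":0,"fingers":1},{"dx":0,"dy":0,"dz":0,"ax":0,"ay":0,"az":0,"fingers":1},{"dx":0,"dy":0,"dz":-0.05,"ax":0,"ay":0,"az":0,"fingers":1},{"dx":0,"dy":0,"dz":-0.11,"ax":0,"ay":0,"az":0,"fingers":1},{"dx":0,"dy":0,"dz":-0.15,"ax":0,"ay":0,"az":0,"fingers":1},{"dx":0,"dy":0,"dz":-0.15,"ax":0,"ay":0,"az":0,"fingers":1},{"dx":0,"dy":0,"dz":-0.15,"ax":0,"ay":0,"az":0,"fingers":1}]'
python3 - <<'E'
from h import *
tins("pics/w6.png")
plan(([.52,.1,.30],down(-3.4)),([.455,.156,.2],down(-3.4)))
im,P=cloud("top");cv2.imwrite("pics/t6.png",cv2.resize(im[180:340,130:530],(800,320)))
E
```

```text
time: 23.45
tool_pos: [0.5593, -0.1923, 0.0979]
tcp_rot: [-2.088, -1.947, -0.408]
wrist_force: [-0.1, 0.1, -1.4]
width: 0.662
time: 24.7
tool_pos: [0.5545, -0.2479, 0.2363]
tcp_rot: [-2.088, -1.946, -0.407]
wrist_force: [0.2, -0.4, -1.5]
width: 1.0
0.95 [286. 278. 365. 361.] 4422 lane frame [ 0.002 -0.027  0.066] [0.056 0.026 0.072] mid [ 0.029 -0.     0.069]
t 24.8 q [-0.64  0.25  1.66  0.32  1.45 -0.65] w 1.001 tcp [ 0.554 -0.247  0.235]
[0.52 0.1  0.3 ] d [ 0.3432 -0.0581  0.0687] a [-17.1 -17.4  88.2]
[0.455 0.156 0.2  ] d [ 0.3533 -0.1269  0.1806] a [-17.1 -17.4  88.2]
```

View pics/w6.png

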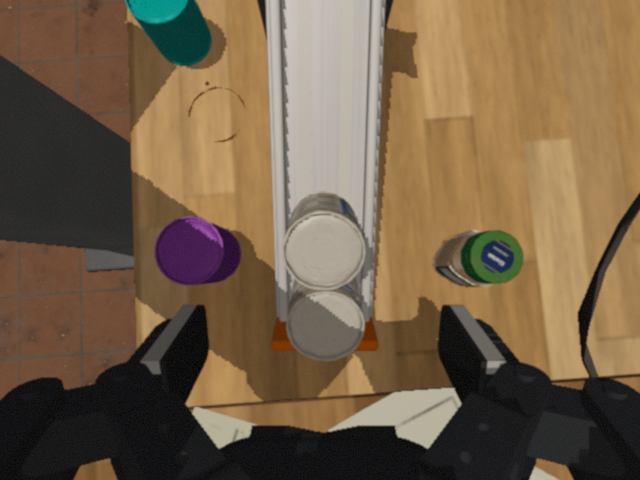

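View pics/t6.png

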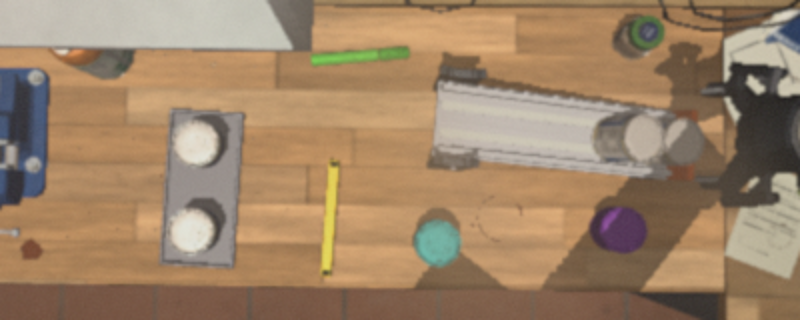

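The new tin stands against old3 (wrist view 325,245, behind 325,322). Both tray tins are fine and no other new tins are in view. The bar lies at (332,217). Next I move to the bar with the jaws across it.

```bash
python3 - <<'E'
from h import *
B=down(176.6)
plan(([.5,-.12,.34],B),([.455,.156,.32],B),([.455,.156,.2],B))
E
```

```text
t 24.85 q [-0.64  0.25  1.66  0.32  1.45 -0.65] w 1.005 tcp [ 0.554 -0.247  0.235]
[ 0.5  -0.12  0.34] d [ 0.1534 -0.0627 -0.0513] a [ 17.4 -17.2 -89.4]
[0.455 0.156 0.32 ] d [ 0.3982 -0.1269  0.0693] a [ 17.4 -17.2 -89.4]
[0.455 0.156 0.2  ] d [ 0.3532 -0.1269  0.1806] a [ 17.4 -17.2 -89.4]
```

```bash
python3 -m inch '[{"dx":0.153,"dy":-0.063,"dz":-0.051,"ax":17.4,"ay":-17.2,"az":-89.4,"fingers":1},{"dx":0.153,"dy":-0.063,"dz":-0.051,"ax":17.4,"ay":-17.2,"az":-89.4,"fingers":1},{"dx":0.153,"dy":-0.063,"dz":-0.051,"ax":17.4,"ay":-17.2,"az":-89.4,"fingers":1},{"dx":0.398,"dy":-0.127,"dz":0.069,"ax":17.4,"ay":-17.2,"az":-89.4,"fingers":1},{"dx":0.398,"dy":-0.127,"dz":0.069,"ax":17.4,"ay":-17.2,"az":-89.4,"fingers":1},{"dx":0.398,"dy":-0.127,"dz":0.069,"ax":17.4,"ay":-17.2,"az":-89.4,"fingers":1},{"dx":0.398,"dy":-0.127,"dz":0.069,"ax":17.4,"ay":-17.2,"az":-89.4,"fingers":1},{"dx":0.398,"dy":-0.127,"dz":0.069,"ax":17.4,"ay":-17.2,"az":-89.4,"fingers":1},{"dx":0.398,"dy":-0.127,"dz":0.069,"ax":17.4,"ay":-17.2,"az":-89.4,"fingers":1},{"dx":0.398,"dy":-0.127,"dz":0.069,"ax":17.4,"ay":-17.2,"az":-89.4,"fingers":1},{"dx":0.353,"dy":-0.127,"dz":0.18,"ax":17.4,"ay":-17.2,"az":-89.4,"fingers":0},{"dx":0.353,"dy":-0.127,"dz":0.18,"ax":17.4,"ay":-17.2,"az":-89.4,"fingers":0},{"dx":0.353,"dy":-0.127,"dz":0.18,"ax":17.4,"ay":-17.2,"az":-89.4,"fingers":0},{"dx":0.353,"dy":-0.127,"dz":0.18,"ax":17.4,"ay":-17.2,"az":-89.4,"fingers":0},{"dx":0.353,"dy":-0.127,"dz":0.18,"ax":17.4,"ay":-17.2,"az":-89.4,"fingers":0}]'
python3 - <<'E'
from h import *
im,P=cloud("wrist");cv2.imwrite("pics/w7.png",im)
hsv=cv2.cvtColor(im,cv2.COLOR_BGR2HSV)
b=(hsv[...,0]>18)&(hsv[...,0]<36)&(hsv[...,1]>170)&(P[...,2]<.03)&(P[...,2]>.009)&(abs(P[...,1]-.156)<.06)&(P[...,0]<.56)
q=P[b];r=cv2.minAreaRect((q[:,:2]*1000).astype(np.float32));print(b.sum(),np.median(q[:,2]),r)
plan(([.455,.156,.004],down(176.6)))
E
```

```text
time: 26.72
tool_pos: [0.4573, 0.156, 0.2039]
tcp_rot: [0.094, 3.135, 0.003]
wrist_force: [0.5, 0.5, 0.2]
width: 0.504
2550 0.013050932363423612 ((455.06671142578125, 155.11871337890625), (13.626211166381836, 149.04562377929688), 86.43717956542969)
t 26.775 q [ 0.28 -0.09  2.04  0.    1.19 -1.23] w 0.501 tcp [0.457 0.156 0.204]
[0.455 0.156 0.004] d [ 0.0032 -0.0006  0.1997] a [ 0.1  0.3 -0. ]
```

View pics/w7.png

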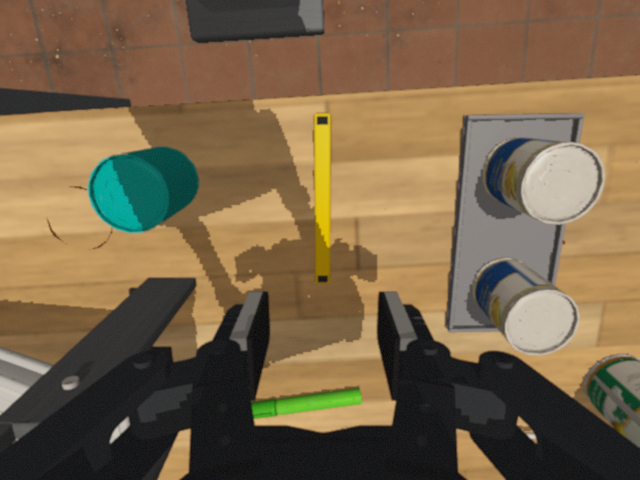

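The bar spans pixels (322,118) to (322,278), so its centre is (0.455, 0.155) and it lies at -3.6 degrees. I descend and grip.

```bash
python3 -m inch '[{"dx":0.002,"dy":-0.001,"dz":0.06,"ax":0,"ay":0,"az":0,"fingers":0},{"dx":0.002,"dy":-0.001,"dz":0.12,"ax":0,"ay":0,"az":0,"fingers":0},{"dx":0.002,"dy":-0.001,"dz":0.16,"ax":0,"ay":0,"az":0,"fingers":0},{"dx":0.002,"dy":-0.001,"dz":0.185,"ax":0,"ay":0,"az":0,"fingers":0},{"dx":0.002,"dy":-0.001,"dz":0.196,"ax":0,"ay":0,"az":0,"fingers":0},{"dx":0.002,"dy":-0.001,"dz":0.199,"ax":0,"ay":0,"az":0,"fingers":0},{"dx":0.002,"dy":-0.001,"dz":0.199,"ax":0,"ay":0,"az":0,"fingers":0},{"dx":0.002,"dy":-0.001,"dz":0.199,"ax":0,"ay":0,"az":0,"fingers":-1},{"dx":0.002,"dy":-0.001,"dz":0.199,"ax":0,"ay":0,"az":0,"fingers":-1},{"dx":0.002,"dy":-0.001,"dz":0.199,"ax":0,"ay":0,"az":0,"fingers":-1},{"dx":0.002,"dy":-0.001,"dz":0.199,"ax":0,"ay":0,"az":0,"fingers":-1},{"dx":0.002,"dy":-0.001,"dz":0.199,"ax":0,"ay":0,"az":0,"fingers":-1},{"dx":0.002,"dy":-0.001,"dz":0.199,"ax":0,"ay":0,"az":0,"fingers":-1}]' 60
python3 -m inch '[{"dx":0,"dy":0,"dz":-0.03,"ax":0,"ay":0,"az":0,"fingers":-1},{"dx":0,"dy":0,"dz":-0.09,"ax":0,"ay":0,"az":0,"fingers":-1},{"dx":0,"dy":0,"dz":-0.15,"ax":0,"ay":0,"az":0,"fingers":-1},{"dx":0,"dy":0,"dz":-0.21,"ax":0,"ay":0,"az":0,"fingers":-1},{"dx":0,"dy":0,"dz":-0.27,"ax":0,"ay":0,"az":0,"fingers":-1},{"dx":0,"dy":0,"dz":-0.3,"ax":0,"ay":0,"az":0,"fingers":-1},{"dx":0,"dy":0,"dz":-0.3,"ax":0,"ay":0,"az":0,"fingers":-1},{"dx":0,"dy":0,"dz":-0.3,"ax":0,"ay":0,"az":0,"fingers":-1}]'
python3 - <<'E'
from h import *
im,P=cloud("wrist");cv2.imwrite("pics/w8.png",im)
hsv=cv2.cvtColor(im,cv2.COLOR_BGR2HSV)
s=bot.read_state();A=R.from_rotvec(s["tcp_rot"])
Q=(P-s["tool_pos"])@A.as_matrix()
b=(hsv[...,0]>18)&(hsv[...,0]<36)&(hsv[...,1]>150)&(abs(Q[...,2])<.05)&(abs(Q[...,1])<.03)
q=Q[b];print("bar in tool",b.sum(),np.round(np.percentile(q,[1,50,99],axis=0),4))
plan(([.5735,.04,.30],down(175.9)),([.5735,.007,.30],down(175.9)),([.5735,.007,.23],down(175.9)))
E
```

```text
time: 28.4
tool_pos: [0.4572, 0.1558, 0.006]
tcp_rot: [0.094, 3.133, 0.004]
wrist_force: [-1.4, 0.1, 5.4]
width: 0.136
time: 29.4
tool_pos: [0.4541, 0.1549, 0.3043]
tcp_rot: [0.094, 3.135, 0.003]
wrist_force: [-0.4, 0.8, -1.3]
width: 0.139
bar in tool 11307 [[-0.0502 -0.007  -0.0139]
 [ 0.0225 -0.0001 -0.0074]
 [ 0.0757  0.0065 -0.0055]]
t 29.45 q [ 0.28 -0.15  1.91  0.    1.38 -1.23] w 0.139 tcp [0.454 0.155 0.304]
[0.574 0.04  0.3  ] d [-0.1264 -0.1074  0.0039] a [0.1 0.2 0.7]
[0.574 0.007 0.3  ] d [-0.1283 -0.1404  0.0039] a [0.1 0.2 0.7]
[0.574 0.007 0.23 ] d [-0.1281 -0.1405  0.0739] a [0.1 0.2 0.7]
```

View pics/w8.png

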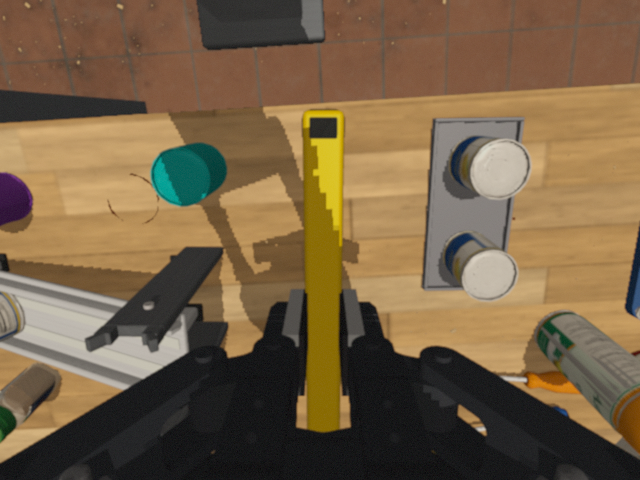

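```bash
python3 - <<'E'
from h import *
im,P=cloud("wrist")
hsv=cv2.cvtColor(im,cv2.COLOR_BGR2HSV)
s=bot.read_state();A=R.from_rotvec(s["tcp_rot"]);Q=(P-s["tool_pos"])@A.as_matrix()
b=(hsv[...,0]>18)&(hsv[...,0]<36)&(hsv[...,1]>150)&(abs(Q[...,2])<.03)&(abs(Q[...,1])<.005)
q=Q[b];q=q[q[:,0]>.015]
for lo in np.arange(.015,.075,.01):
    k=q[(q[:,0]>lo)&(q[:,0]<lo+.01)];print(round(lo,3),np.round(np.median(k[:,2])*1000,1),end="; ")
print(np.degrees(np.polyfit(q[:,0],q[:,2],1)[0]))
for D in(P,np.load("top0.npz")["P"]):
  q=D.reshape(-1,3);d=q-F;l=d@v;a=d@u
  for sg in(1,-1):
    m=(abs(l-sg*.05)<.012)&(abs(a-.276)<.045)&(q[:,2]>.15);k=q[m]
    if len(k)<20: continue
    t=k[k[:,2]>.19];ta=(t-F)@u
    print("post",sg,m.sum(),"lat",np.round(np.percentile(l[m],[2,98]),3),"ztop",np.round(np.percentile(k[:,2],99),3))
    for x in np.arange(-.032,.033,.004):
      z=k[abs(((k-F)@u)-.276-x)<.002][:,2]
      print(round(x*1000),np.round(np.percentile(z,90)*1000,0) if len(z)>2 else None,end=" | ")
    print()
E
```

```text
0.015 -7.5; 0.025 -7.6; 0.035 -7.7; 0.045 -7.8; 0.055 -7.8; 0.065 -7.9; -0.30297507541195345
post 1 311 lat [0.045 0.047] ztop 0.184
-32 None | -28 None | -24 None | -20 None | -16 None | -12 None | -8 None | -4 None | 0 None | 4 None | 8 178.0 | 12 182.0 | 16 176.0 | 20 171.0 | 24 165.0 | 28 None | 32 None | 
post -1 2881 lat [-0.055 -0.045] ztop 0.207
-32 None | -28 None | -24 206.0 | -20 207.0 | -16 204.0 | -12 198.0 | -8 196.0 | -4 187.0 | 0 187.0 | 4 187.0 | 8 187.0 | 12 196.0 | 16 198.0 | 20 201.0 | 24 206.0 | 28 206.0 | 32 None | 
post 1 156 lat [0.038 0.054] ztop 0.21
-32 None | -28 None | -24 None | -20 208.0 | -16 208.0 | -12 200.0 | -8 198.0 | -4 190.0 | 0 188.0 | 4 189.0 | 8 189.0 | 12 191.0 | 16 200.0 | 20 203.0 | 24 208.0 | 28 205.0 | 32 None | 
post -1 136 lat [-0.056 -0.038] ztop 0.21
-32 None | -28 None | -24 208.0 | -20 207.0 | -16 208.0 | -12 204.0 | -8 200.0 | -4 190.0 | 0 190.0 | 4 190.0 | 8 187.0 | 12 189.0 | 16 199.0 | 20 204.0 | 24 210.0 | 28 207.0 | 32 None |
```

The notch profile puts the saddle at 278 mm along the level axis, with its bottom at z = 0.187. The bar is level in the grip to 0.3 degrees.

```bash
python3 - <<'E'
from h import *
p=F+.278*u;p[2]=0;B=down(175.9);print(p)
plan((p+[0,0,.30],B),(p+[0,0,.235],B))
E
```

```text
[0.57314371 0.00543892 0.        ]
t 29.5 q [ 0.28 -0.15  1.91  0.    1.38 -1.23] w 0.136 tcp [0.454 0.155 0.303]
[0.573 0.005 0.3  ] d [-0.1282 -0.142   0.0036] a [0.1 0.2 0.7]
[0.573 0.005 0.235] d [-0.128  -0.142   0.0686] a [0.1 0.2 0.7]
```

```bash
python3 -m inch '[{"dx":-0.128,"dy":-0.142,"dz":0.004,"ax":0.1,"ay":0.2,"az":0.7,"fingers":-1},{"dx":-0.128,"dy":-0.142,"dz":0.004,"ax":0.1,"ay":0.2,"az":0.7,"fingers":-1},{"dx":-0.128,"dy":-0.142,"dz":0.004,"ax":0.1,"ay":0.2,"az":0.7,"fingers":-1},{"dx":-0.128,"dy":-0.142,"dz":0.004,"ax":0.1,"ay":0.2,"az":0.7,"fingers":-1},{"dx":-0.128,"dy":-0.142,"dz":0.004,"ax":0.1,"ay":0.2,"az":0.7,"fingers":-1},{"dx":-0.128,"dy":-0.142,"dz":0.04,"ax":0.1,"ay":0.2,"az":0.7,"fingers":-1},{"dx":-0.128,"dy":-0.142,"dz":0.069,"ax":0.1,"ay":0.2,"az":0.7,"fingers":-1},{"dx":-0.128,"dy":-0.142,"dz":0.069,"ax":0.1,"ay":0.2,"az":0.7,"fingers":-1},{"dx":-0.128,"dy":-0.142,"dz":0.069,"ax":0.1,"ay":0.2,"az":0.7,"fingers":-1}]'
python3 - <<'E'
from h import *
p=F+.278*u;p[2]=.1945;B=down(175.9)
im,P=cloud("wrist");cv2.imwrite("pics/w9.png",im)
plan((p,B))
E
```

```text
time: 30.62
tool_pos: [0.5732, 0.0064, 0.2356]
tcp_rot: [0.111, 3.139, -0.0]
wrist_force: [-0.9, 0.1, 0.1]
width: 0.141
t 30.675 q [-0.03  0.07  1.82 -0.    1.25 -1.53] w 0.139 tcp [0.574 0.006 0.236]
[0.573 0.005 0.194] d [ 0.0007 -0.0007  0.0418] a [-0.   0.1  0. ]
```

View pics/w9.png

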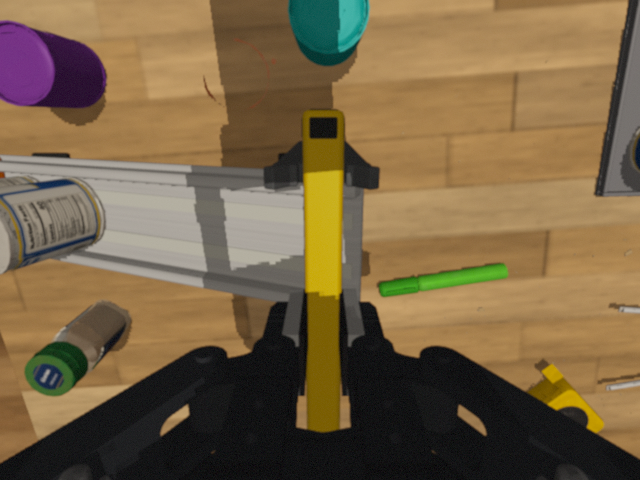

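The bar hangs centred over the near post: the post shoulders are at columns 266 and 379 and the bar is at 323. I lower it.

```bash
python3 -m inch '[{"dx":0,"dy":-0.001,"dz":0.015,"ax":0,"ay":0,"az":0,"fingers":-1},{"dx":0,"dy":-0.001,"dz":0.028,"ax":0,"ay":0,"az":0,"fingers":-1},{"dx":0,"dy":-0.001,"dz":0.036,"ax":0,"ay":0,"az":0,"fingers":-1},{"dx":0,"dy":-0.001,"dz":0.04,"ax":0,"ay":0,"az":0,"fingers":-1},{"dx":0,"dy":-0.001,"dz":0.041,"ax":0,"ay":0,"az":0,"fingers":-1},{"dx":0,"dy":-0.001,"dz":0.041,"ax":0,"ay":0,"az":0,"fingers":-1}]'
```

```text
time: 31.42
tool_pos: [0.5741, 0.0051, 0.1956]
tcp_rot: [0.111, 3.137, -0.001]
wrist_force: [0.5, 0.2, -0.4]
width: 0.138
```

```bash
python3 -m inch '[{"dx":0,"dy":0,"dz":0.001,"ax":0,"ay":0,"az":0,"fingers":-1},{"dx":0,"dy":0,"dz":0.002,"ax":0,"ay":0,"az":0,"fingers":-1},{"dx":0,"dy":0,"dz":0.002,"ax":0,"ay":0,"az":0,"fingers":-1},{"dx":0,"dy":0,"dz":0.002,"ax":0,"ay":0,"az":0,"fingers":-0.5},{"dx":0,"dy":0,"dz":0.002,"ax":0,"ay":0,"az":0,"fingers":-0.3},{"dx":0,"dy":0,"dz":0.002,"ax":0,"ay":0,"az":0,"fingers":-0.2},{"dx":0,"dy":0,"dz":0.002,"ax":0,"ay":0,"az":0,"fingers":-0.2},{"dx":0,"dy":0,"dz":-0.02,"ax":0,"ay":0,"az":0,"fingers":-0.2},{"dx":0,"dy":0,"dz":-0.07,"ax":0,"ay":0,"az":0,"fingers":-0.2},{"dx":0,"dy":0,"dz":-0.13,"ax":0,"ay":0,"az":0,"fingers":-0.2},{"dx":0.03,"dy":0.05,"dz":-0.15,"ax":0,"ay":0,"az":0,"fingers":-0.2},{"dx":0.06,"dy":0.1,"dz":-0.15,"ax":0,"ay":0,"az":0,"fingers":-0.2},{"dx":0.1,"dy":0.15,"dz":-0.15,"ax":0,"ay":0,"az":0,"fingers":-0.2},{"dx":0.1,"dy":0.15,"dz":-0.15,"ax":0,"ay":0,"az":0,"fingers":-0.2},{"dx":0.1,"dy":0.15,"dz":-0.15,"ax":0,"ay":0,"az":0,"fingers":-0.2},{"dx":0.1,"dy":0.15,"dz":-0.15,"ax":0,"ay":0,"az":0,"fingers":-0.2}]'
python3 - <<'E'
from h import *
im,P=cloud("top");im2,P2=cloud("scene")
hsv=cv2.cvtColor(im,cv2.COLOR_BGR2HSV)
b=(hsv[...,0]>18)&(hsv[...,0]<36)&(hsv[...,1]>130)&(abs(P[...,0]-.573)<.09)&(abs(P[...,1])<.05)
q=P[b];p=F+.278*u;d=q-p
print("bar",b.sum(),"lat",np.round(np.percentile(d@v,[1,99]),3),"along",np.round(np.percentile(d@u,[1,50,99]),3),"z",np.round(np.percentile(q[:,2],[5,50,95]),3),"tilt deg",np.degrees(np.polyfit(d@v,q[:,2],1)[0]),"saddle top expected .201")
for m in bot.masks_of("top","old1"):
    print("top tin",round(m["p"],2),np.round(m["box"]),np.round(np.nanmedian(P[m["region"]],0),3))
c=np.zeros((600,800,3),np.uint8);c[:320]=cv2.resize(im[180:340,130:530],(800,320));c[320:600,:420]=cv2.resize(im2[150:350,200:500],(420,280));cv2.imwrite("pics/c10.png",c)
E
```

```text
time: 33.42
tool_pos: [0.4853, 0.1609, 0.3451]
tcp_rot: [0.114, 3.137, -0.001]
wrist_force: [-0.1, -0.2, 0.2]
width: 0.404
bar 382 lat [-0.073  0.083] along [-0.022  0.     0.007] z [0.197 0.201 0.205] tilt deg -9.693400499076432 saddle top expected .201
top tin 0.82 [456. 243. 484. 264.] [ 0.551 -0.266  0.104]
top tin 0.67 [216. 240. 242. 257.] [0.553 0.319 0.073]
top tin 0.6 [209. 235. 252. 313.] [0.56  0.35  0.006]
```

View pics/c10.png

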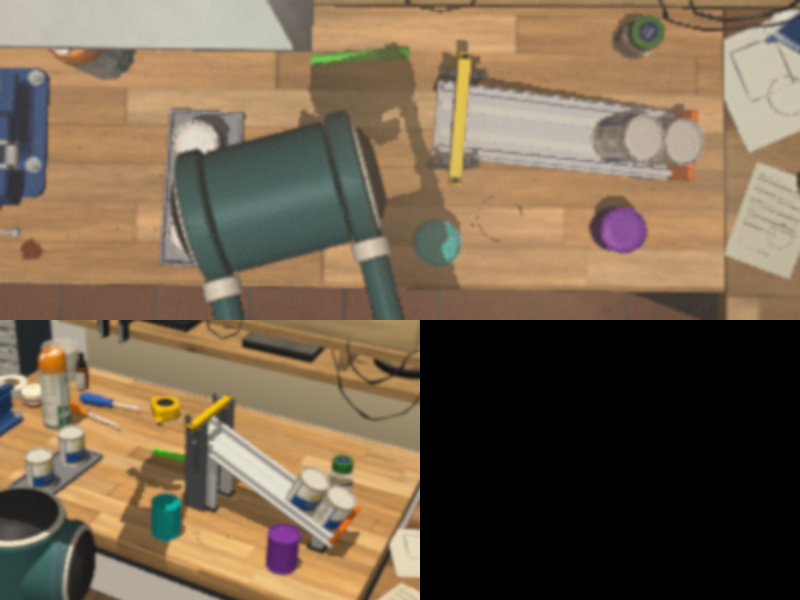

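The bar lies across both posts (460,118), the two tins are in the lane, and both tray tins are standing. The tilt figure is skewed by background pixels along the bar's edges, so I repeat it with those removed and then hand in.

```bash
python3 - <<'E'
from h import *
im,P=cloud("top");hsv=cv2.cvtColor(im,cv2.COLOR_BGR2HSV)
b=(hsv[...,0]>18)&(hsv[...,0]<36)&(hsv[...,1]>130)&(abs(P[...,0]-.573)<.09)&(abs(P[...,1])<.05)&(P[...,2]>.18)&(P[...,2]<.23)
q=P[b];d=q-(F+.278*u);l=d@v
print(b.sum(),[round(float(np.median(q[abs(l-x)<.01][:,2])),4) for x in(-.06,-.03,0,.03,.06)],np.round(np.percentile(l,[1,99]),3),"tilt",np.polyfit(l,q[:,2],1)[0])
ok=abs(np.polyfit(l,q[:,2],1)[0])<.04 and abs(np.median(q[:,2])-.201)<.004
print(ok)
if ok: print(bot.finish_job())
E
```

```text
364 [0.2009, 0.2013, 0.2017, 0.2019, 0.2016] [-0.067  0.071] tilt 0.0032176138409747276
True
the job is handed in; nothing more can be done
None
```

I completed the stock rotation and handed the job in at about 34 s of the 210 s allowed. `finish_job` gave no verdict.

- **Old tins:** The two oldest tins stand upright on the tray. The third stayed in the lane and slid to the stop, measured 29 mm up the lane as it should be.
- **New tin:** There was only one real new tin on the bench, the white one. I put it in the lane, and the pictures show it standing closed up behind the old one. The detector missed it in that view, so I have no measured position for it. I left the purple and turquoise look-alikes alone.
- **Keeper bar:** It rests in both notches. Its top is at 0.201 m, as expected, it is level to about 0.003 rad, and it is centred to about 2 mm.
- **Bystanders and robot:** The spray can and the jar look unmoved in the last pictures. The arm had moved well clear before hand-in.

Two things went wrong along the way. The first move was refused because its rows lacked some keys, and nothing moved. A first check read the bar's tilt as 9.7°, because background pixels had got into the measurement. With those removed, the repeat check gave the level reading above.

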